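# Stack the dish carriers on the sloping rack

## Robot

A 7-joint arm with a two-finger parallel gripper is mounted at the origin on the work surface. World frame = base frame: x ahead of the robot, y to its left, z up, the work surface at z = 0. Lengths are in m, angles in degrees, forces in N, time in s.
With the tool pointing down it reaches from about 0.425 to 0.875 m from the base axis. Payload 4.7 kg.
Tool frame: the origin (TCP) lies midway between the tips of the shut fingers; the grasp point (between the pads) lies 19 mm behind it; z points along the fingers, y is the direction in which the jaws open and shut (so a half turn about z gives the same grasp; the last joint's range is limited). The gripper opens to 87 mm and grips with 3 to 60 N. Pads are 19 mm wide; open, the fingers measure 117 mm over their backs; the gripper's body (75 mm by 190 mm) begins 51 mm behind the grasp point.
Start: joints at [68.302, 18.392, -4.016, 83.108, 1.295, 78.541, -3.26], TCP at [0.249, -0.601, 0.223] pointing down, gripper open.
Joint ranges: [-163.93, 163.93], [-17.29, 119.83], [-79.2, 71.16], [3.27, 140.29], [-89.18, 269.18], [5.43, 117.66], [-154.24, 154.24]. Speed limits (degrees/s): [147.25, 147.25, 180, 180, 180, 180, 180].

## Interface

Orientations are given as [roll, pitch, yaw] about the fixed x, y, z axes, in that order (R = Rz(yaw) Ry(pitch) Rx(roll)).
In Python, from cell import env gives the robot as it stands. The module is installed in compiled form; this text tells all that it offers.
- The arm moves only by the tool servo_tool, never from a script. Its argument "plan" is a list of rows, each a list of 3 entries, a list of its own where there are three numbers: the opening, from 0 (shut) to 1 (fully open), then the shift along the tool's x, y, z in cm, then the turn, a rotation vector about the tool's x, y, z in degrees. A call has 1 to 20 rows; each row shifts and turns the pose as measured when the row begins, along the tool's axes as they then stand; what a row does not reach is not made up. A row lasts 1/12 s, in which the tool goes at most 41.7 mm and 7.16 degrees, less where a joint would pass 70% of its speed; a pose out of reach is approached as far as the arm can. A call is refused whole if a number of a shift passes 4.17 or a number of a turn 7.16, either way. A call with a gripper value outside its range is refused whole. The fingers move at their own pace and stop on an object; "force" is the grip in N (left out, the last holds). Time passes only in rows, so rows that do not move let the fingers close. It gives the time, the measured TCP pose, the force and the opening at its end, in the units of the state.
- env.get_obs(): the state, without advancing time (a new reading comes with each control period).
- env.read_camera(name): name is "scene" or "top"; returns a dict with "image" (384x512x3 uint8, blue, green, red), "fx", "fy", "cx", "cy" (pixels), "rvec" (rotation vector, rad) and "tvec" (3), from world to camera coordinates, as OpenCV has them. Camera axes: x right, y down, z forward; pixel columns grow to the right and rows downward; lengths in m; the calibration is good to about 2 mm. A picture is of the moment at which its call begins. There is no depth.
- env.sign_off(): hands the job in, once; it reports no verdict.
The state is a dict: "time_s": time; "qpos": joint angles; "joint_velocities": joint speeds; "effort": joint torques, N m; "tool_pos": TCP position; "tool_rot": TCP orientation; "force": force on the tool from outside, world axes, zero at the start; "wrist_torque": the same for the moment, N m; "grip_width": finger opening in m.
Only numpy, scipy, OpenCV 4.12 (cv2) and the standard library are available. Lean on these libraries where they do the work, as an engineer would, in place of code of your own. Each camera call takes 0.05 s, during which the arm holds its last target. There are 200 camera calls.

## Task

Draw the stop pin straight up out of its sleeve in the sloping rack, without forcing it, and lay it in the steel tray. Then stack the two aluminium dish carriers on the slope, lengthwise up and down it and centred across it: the long one flat on the rack, the short one flat on top of it, each with its lower end flush against the backstop. Set them down and push them home gently, and leave the bottle, the dishes and the joystick where they are.

Things in the scene. Friction and masses are not known exactly. Their poses are not given: they have to be found in the camera images.
- deck: Sloping top of the white rack, fixed, 220 long x 100 wide x 12 mm thick, tilted 20 degrees, low end towards the robot. Origin on its top surface, on the centre line, 25 mm from its low end, 70 mm above the work surface. x points up the slope (the deck ends at x = 195 mm), y across, z square out of the surface. The carriers do not slide down it by themselves.
- low_edge (a point): Middle of the deck's low edge, on its top surface; axes as the deck's. The steel backstop, 100 wide x 12 thick x 40 mm high, square to the deck, stands near here: its face, which looks up the slope, is clamped anywhere from 25 to 50 mm up the slope from this point. Where is not measured: find it by touch or see it. It holds against pushes below 100 N.
- sleeve (a point): Mouth of the pin's sleeve in the deck's top surface, 75 mm up the slope from the deck's origin; axes as the deck's. Bore 17 mm, 42 mm deep along deck z.
- pin_knob (a point): Centre of the black knob (diameter 28, height 25 mm) on top of the loose steel stop pin; z is the pin's axis, foot to knob. Pin 100 mm long, foot 87.5 mm below this point, shank diameter 16 mm. A 24 mm collar, underside 47.5 mm below this point, rests on the deck at the start, with 40 mm of shank in the sleeve at 0.5 mm of play each side. About 150 g.
- long_carrier_mid (a point): Centre of the long dish carrier, a loose flat aluminium slab 140 long (x) x 60 wide (y) x 18 mm thick (z), with three round dish places on top. It starts flat on the work surface, to the left or the right of the rack. About 300 g (0.7 to 1.4 times that).
- short_carrier_mid (a point): Centre of the short dish carrier, a loose flat aluminium slab 100 long (x) x 60 wide (y) x 18 mm thick (z), with two round dish places on top. It starts flat on the work surface, on the other side of the rack. About 215 g (0.7 to 1.4 times that).
- tray: Open steel tray, fixed, 120 (x) x 190 (y) x 35 mm high, walls and floor 4 mm thick. Origin: centre of its underside.
- bottle: Bystander: amber bottle, 60 mm in diameter, 120 mm tall, origin under its centre.
- dishes: Bystander: stack of three white-lidded dishes, 60 mm in diameter, 45 mm tall, origin under its centre.
- joystick: Bystander: white joystick unit, 100 x 80 x 35 mm with an upright black stick to 110 mm, origin under its centre.
There are look-alikes about, which are no part of the job. There is more than one size of the part that bears pin_knob; the job needs the largest.

How it is judged (in metres and radians):
On the way, in this order (a step that is already met when the one before it is completed fails the run):
1. the pin is out of its sleeve and lies in the tray (x of pin_knob in the frame of tray between -0.06 and 0.06 m and y of pin_knob in the frame of tray between -0.095 and 0.095 m and height (world z) of pin_knob below 0.06 m), for 0.2 s.
2. the long carrier lies flat on the deck, against the backstop (x of long_carrier_mid in the frame of backstop between 0.066 and 0.072 m and y of long_carrier_mid in the frame of deck between -0.015 and 0.015 m and z of long_carrier_mid in the frame of deck between 0.006 and 0.012 m and angle between the x axis of long_carrier_mid and the x axis of deck, either way round below 0.05 rad and angle between the z axis of long_carrier_mid and the z axis of deck, either way round below 0.05 rad), for 0.2 s.
At the end, for the whole second after the job is handed in: Pin in the tray (knob centre inside its walls, below 60 mm). Long carrier on the deck, short one on it: flat (3 mm, 0.05 rad), lengthwise along the slope (0.05 rad), within 15 mm of its centre line, lower ends within 2 mm of the backstop; all at rest (all of step 1 and all of step 2 and x of short_carrier_mid in the frame of backstop between 0.046 and 0.052 m and y of short_carrier_mid in the frame of deck between -0.015 and 0.015 m and z of short_carrier_mid in the frame of deck between 0.024 and 0.03 m and angle between the x axis of short_carrier_mid and the x axis of deck, either way round below 0.05 rad and angle between the z axis of short_carrier_mid and the z axis of deck, either way round below 0.05 rad and linear speed of each of pin, long_carrier, short_carrier below 0.01 m/s); the robot touches nothing.
It fails at once if a bystander is pushed more than 30 mm (distance of any of bottle, dishes, joystick from where it was at the start of the episode above 0.03 m).
It fails at once if the pin is forced: more than 80 N against the rack (contact force between pin and rack above 80 N).
It fails at once if a carrier is slammed or pushed against the rack or its backstop with more than 150 N (contact force between any of long_carrier, short_carrier and rack above 150 N).
It also fails if it takes over 72 s, if anything falls off the work surface, if the arm or the gripper's body presses on something with over 40 N, if the wrist force passes 120 N, or if a joint passes its speed limit or range.

## Working session

There is one attempt and no reset: what is moved stays moved. The work goes in short steps, Python scripts to look and compute and a tool call to move; the robot and the scene stay as the last step left them, time stands still between calls to the robot, and variables do not carry over. Pictures are saved under pics/ and viewed, about 8 in all and at most 12, crops included, and the job is handed in when it is done.

Besides the shell and the picture viewer there is one more tool, called after "Request:" as name(argument=value, ...), one argument or row to a line, values as JSON. servo_tool: Moves the arm, as the interface text tells. Its arguments: {"type":"object","properties":{"plan":{"type":"array"},"force":{"type":"number"}},"required":["plan"]}

```bash
mkdir -p pics
cat > h.py <<'E'
import numpy as np, cv2
from scipy.spatial.transform import Rotation as R
from cell import env
def snap(n,f):
    c=env.read_camera(n); cv2.imwrite('pics/'+f+'.png',c['image'])
    np.savez('pics/'+f+'.npz',**{k:np.array(c[k]) for k in('fx','fy','cx','cy','rvec','tvec')}); return c
def load(f): return np.load('pics/'+f+'.npz')
def ray(c,u,v):
    M=R.from_rotvec(np.ravel(c['rvec'])).as_matrix(); t=np.ravel(c['tvec'])
    d=M.T@np.array([(u-c['cx'])/c['fx'],(v-c['cy'])/c['fy'],1]); return -M.T@t,d
def onz(c,u,v,z):
    o,d=ray(c,u,v); return o+d*(z-o[2])/d[2]
def proj(c,P):
    K=np.array([[c['fx'],0,c['cx']],[0,c['fy'],c['cy']],[0,0,1]],float)
    return cv2.projectPoints(np.atleast_2d(P).astype(float),np.ravel(c['rvec']),np.ravel(c['tvec']),K,None)[0][:,0]
E
python3 - <<'E'
from h import *
a=snap('scene','s0');b=snap('top','t0')
print(env.get_obs())
for c in(a,b): print({k:np.round(c[k],3) for k in c if k!='image'}, ray(c,256,192))
for n in('s0','t0'):
    i=cv2.imread(f'pics/{n}.png'); cv2.imwrite(f'pics/{n}b.png',cv2.resize(i,(800,600),interpolation=cv2.INTER_CUBIC))
E
```

```text
{'time_s': 0.1, 'qpos': array([68.30195979, 18.43482554, -4.01762922, 83.16873222,  1.29633081,
       78.54077419, -3.25845947]), 'joint_velocities': array([ 0.04628026, -0.18305592, -0.03370942, -0.25824343,  0.06342167,
       -0.06498466, -0.0640687 ]), 'effort': array([-1.37630591e-04, -4.92571807e+01, -4.05937834e-01, -3.13395596e+01,
       -6.40808232e-02,  3.95223638e-02,  6.37652056e-05]), 'tool_pos': array([ 0.2485816 , -0.60004597,  0.22156384]), 'tool_rot': array([-1.79900985e+02,  6.13527879e-03,  2.25114550e+01]), 'force': array([ 0.93548291, -0.61438452,  0.29800489]), 'wrist_torque': array([0.04006457, 0.00948594, 0.00239657]), 'grip_width': 0.0873040712472593}
{'fx': np.float64(462.427), 'fy': np.float64(462.427), 'cx': np.float64(252.499), 'cy': np.float64(187.571), 'rvec': array([ 1.253,  2.51 , -0.75 ]), 'tvec': array([ 0.35 , -0.354,  1.537])} (array([1.10163776, 0.41894139, 1.10510876]), array([-0.42165658, -0.32752992, -0.84562342]))
{'fx': np.float64(411.567), 'fy': np.float64(411.567), 'cx': np.float64(259.297), 'cy': np.float64(190.927), 'rvec': array([ 2.151, -2.088,  0.218]), 'tvec': array([-0.022,  0.631,  1.063])} (array([4.09598654e-01, 1.02619465e-03, 1.16702733e+00]), array([ 0.19448082,  0.00424901, -0.98093328]))
```

View pics/s0b.png

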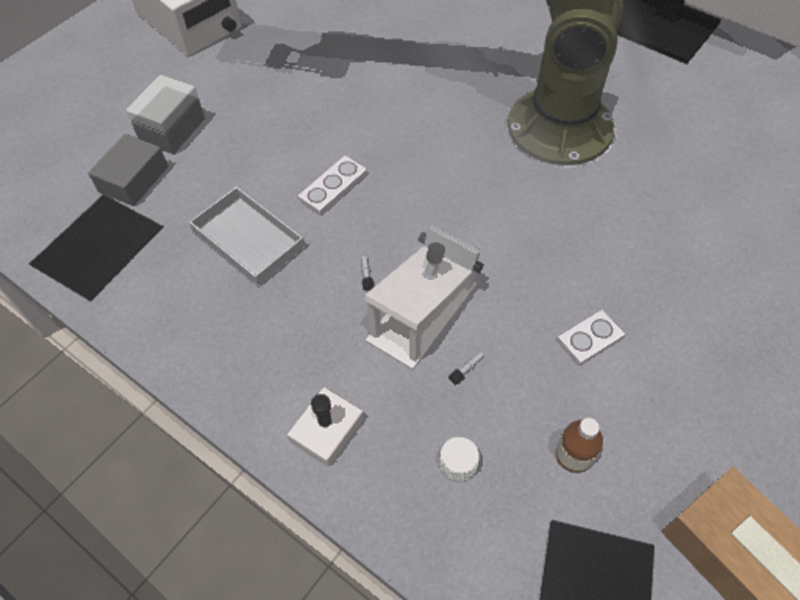

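View pics/t0b.png

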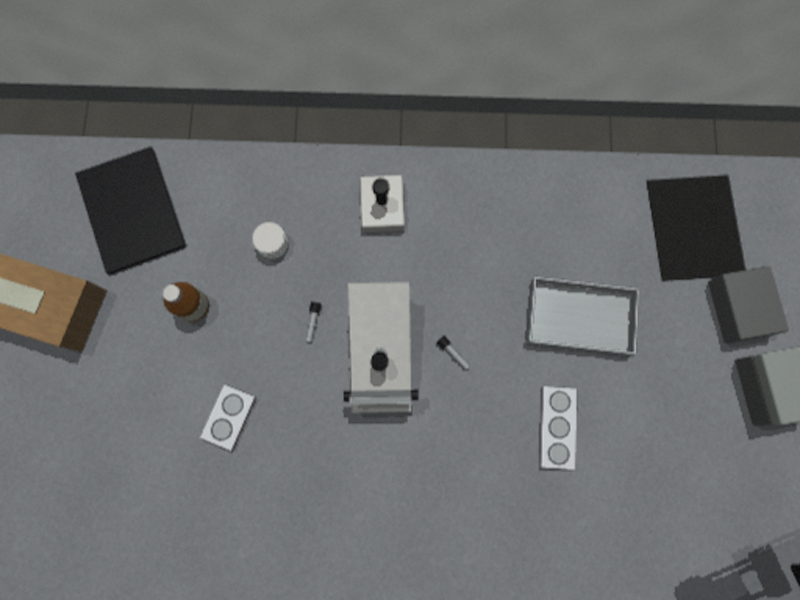

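The scene view shows the rack with the pin in the middle, the tray and long carrier on the robot's right, the short carrier on its left, and two small look-alike pins. In the top view (800 px) the knob is at about (379,361), the backstop at y≈398-410, the long carrier at (559,428), the short carrier at (228,418) and the tray at (583,317). I'll enlarge these next.

Run:
```python
from h import *
t=cv2.imread('pics/t0.png'); s=cv2.imread('pics/s0.png')
def cr(i,u,v,w,h,k,):
    r=cv2.resize(i[v:v+h,u:u+w],None,fx=k,fy=k,interpolation=cv2.INTER_CUBIC)
    for j in range(0,w,10): cv2.line(r,(j*k,0),(j*k,8 if (u+j)%50 else 16),(0,0,255),1)
    for j in range(0,h,10): cv2.line(r,(0,j*k),(8 if (v+j)%50 else 16,j*k),(0,0,255),1)
    return r
A=cr(t,210,170,70,100,6)   # 420x600
B=cr(t,120,240,50,50,6)    #300
C=cr(t,330,240,50,70,6)[:300] # 300x300 -> first 50 rows
D=np.vstack([B,C])
cv2.imwrite('pics/c1.png',np.hstack([A,D]))
```

```text
(no output)
```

View pics/c1.png

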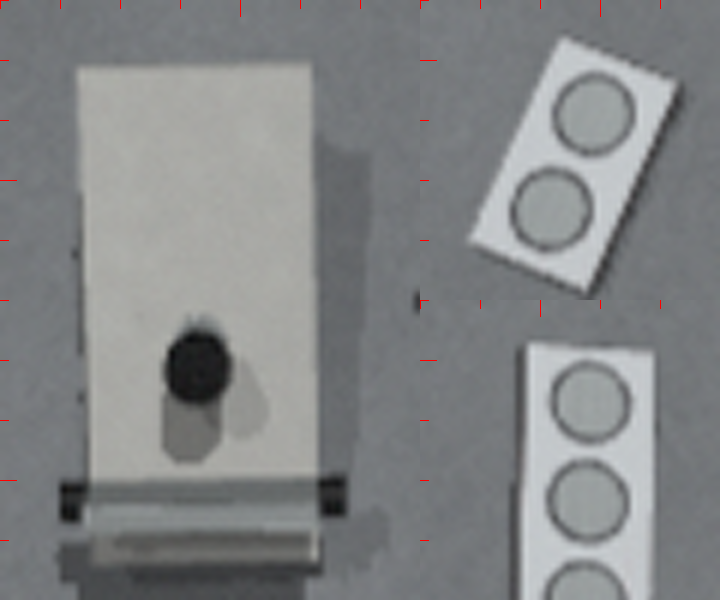

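The crop shows the deck's far corners at about (222.8,181.2) and (262,180.5), the knob at (243,231.2) and the backstop face's foot at v≈250. Next I'll fit the poses.

```bash
cat >> h.py <<'E'
def deckT(x,y,yaw): return (R.from_euler('z',yaw)*R.from_euler('y',-20,degrees=True)).as_matrix(), np.array([x,y,.07])
E
python3 - <<'E'
from h import *
from scipy.optimize import least_squares
t=load('t0');s=load('s0')
far=np.array([[.195,.05,0],[.195,-.05,0]]);kn=np.array([[.075,0,.0475+.0125]])
pt=np.array([[222.83,181.2],[262,180.5],[243,231.2]])
ps=np.array([[366,297],[416,325]])/1.5625
def f(p):
    M,o=deckT(*p); P=np.vstack([far,kn])@M.T+o
    return np.r_[(proj(t,P)-pt).ravel(), .5*(proj(s,P[:2])-ps).ravel()]
r=least_squares(f,[.5,0,0]); print('deck',r.x,np.degrees(r.x[2]),r.fun.round(2))
M,o=deckT(*r.x)
print('low corners px', ((proj(t,np.array([[-.025,.05,0],[-.025,-.05,0]])@M.T+o)-[210,170])*6).round(0))
print('knob',M@[.075,0,.0475]+o)
for (vy,z) in((480,0),(503,.04)):
  oo,d=ray(t,243.5,170+vy/6); ol=M.T@(oo-o); dl=M.T@d; print('face x', (ol+dl*(z-ol[2])/dl[2]).round(4))
img=cv2.imread('pics/t0.png')
for n,(u0,v0,u1,v1) in {'short':(120,240,170,295),'long':(335,238,380,308)}.items():
  m=(img[v0:v1,u0:u1].min(2)>165).astype('uint8'); m=cv2.morphologyEx(m,cv2.MORPH_CLOSE,np.ones((9,9)))
  c=max(cv2.findContours(m,0,2)[0],key=cv2.contourArea); b=cv2.boxPoints(cv2.minAreaRect(c))+[u0,v0]
  W=np.array([onz(t,*q,.018) for q in b]);e=W[1]-W[0],W[2]-W[1]; L=max(e,key=np.linalg.norm)
  print(n,W.mean(0).round(4),[np.linalg.norm(q).round(4) for q in e],np.degrees(np.arctan2(L[1],L[0])))
W=np.array([onz(t,u/1.5625,v/1.5625,.035) for u,v in((533,278),(638,287),(635,355),(528,347))]);print('tray',W.round(3),W.mean(0))
for n,(u,v,z) in dict(bottle=(173,293,.12),dish=(270,240,.045),joy=(383,205,.035)).items(): print(n,onz(t,u/1.5625,v/1.5625,z).round(3))
E
```

```text
deck [0.45952185 0.03498642 0.0290632 ] 1.6651986153671277 [  0.44  -0.65   0.26   0.12  -0.82   0.74  15.75   8.95 -16.76  -9.96]
low corners px [[ 85. 559.]
 [312. 559.]]
knob [0.51372993 0.03656232 0.14028691]
face x [ 0.0108 -0.0013  0.    ]
face x [ 0.0129 -0.0025  0.04  ]
short [0.4203 0.3034 0.018 ] [np.float64(0.0979), np.float64(0.0584)] -19.339271717398365
long [ 0.4199 -0.2792  0.018 ] [np.float64(0.139), np.float64(0.0589)] -3.1920704453620123
tray [[ 0.682 -0.234  0.035]
 [ 0.671 -0.424  0.035]
 [ 0.548 -0.413  0.035]
 [ 0.556 -0.223  0.035]] [ 0.61419147 -0.32332889  0.035     ]
bottle [0.618 0.382 0.12 ]
dish [0.735 0.244 0.045]
joy [0.812 0.043 0.035]
```

Run:
```python
from h import *
from scipy.optimize import least_squares
t=load('t0');s=load('s0')
far=np.array([[.195,.05,0],[.195,-.05,0]]);kn=np.array([[.075,0,.0475+.0125]])
pt=np.array([[222.83,181.2],[262,180.5],[243,231.2]])
ps=np.array([[416,325],[366,297]])/1.5625
def f(p):
    M,o=deckT(*p); P=np.vstack([far,kn])@M.T+o
    return np.r_[(proj(t,P)-pt).ravel(), .5*(proj(s,P[:2])-ps).ravel()]
r=least_squares(f,[.5,0,0]); print('deck',r.x,np.degrees(r.x[2]),r.fun.round(2))
M,o=deckT(*r.x)
print('low corners px', ((proj(t,np.array([[-.025,.05,0],[-.025,-.05,0]])@M.T+o)-[210,170])*6).round(0))
print('knob',M@[.075,0,.0475]+o, 'scene px knobtop',proj(s,M@[.075,0,.06]+o)*1.5625)
for (vy,z) in((480,0),(503,.04)):
  oo,d=ray(t,243.5,170+vy/6); ol=M.T@(oo-o); dl=M.T@d; print('face x', (ol+dl*(z-ol[2])/dl[2]).round(4))
ob=env.get_obs(); print(ob['tool_pos'],ob['tool_rot'])
```

```text
deck [0.4599119  0.03186868 0.05359456] 3.070741894795723 [-0.1  -0.28 -0.28 -0.44 -0.05  0.63  0.09 -0.02 -0.71 -0.67]
low corners px [[ 93. 561.]
 [320. 555.]]
knob [0.51406503 0.03477377 0.14028691] scene px knobtop [[435.44511477 246.91483766]]
face x [0.0106 0.0015 0.    ]
face x [0.0126 0.0007 0.04  ]
[ 0.2485816  -0.60004597  0.22156384] [-1.79900985e+02  6.13527879e-03  2.25114550e+01]
```

```bash
cat >> h.py <<'E'
DM,DO=deckT(.4599,.0319,.0536)
def rackR(): return DM@np.diag([-1,1,-1.])   # tool x down-slope, z into deck
def downR(yaw): return R.from_euler('xyz',[180,0,yaw],degrees=True).as_matrix()
def tiltR(yaw,t): # tool down with tool x at yaw, then tilt so that tool z leans t deg to -x(tool)
    return downR(yaw)@R.from_euler('y',-t,degrees=True).as_matrix()
def cur():
    o=env.get_obs(); return o,np.array(o['tool_pos']),R.from_euler('xyz',o['tool_rot'],degrees=True).as_matrix()
def plan(P,Q,ms=3.0,mr=6.5,n0=1):
    o,p,q=cur(); e=np.array(P)-p; w=R.from_matrix(q.T@Q).as_rotvec(degrees=True)
    print('at',p.round(4),np.round(o['tool_rot'],1),'F',np.round(o['force'],1),'t',round(o['time_s'],2),'w',round(o['grip_width'],4),'q7',round(o['qpos'][6],1))
    print('need tool-shift cm',(q.T@e*100).round(2),'turn',w.round(2))
    n=max(n0,int(np.ceil(max(np.linalg.norm(e)*100/ms,np.linalg.norm(w)/mr))))
    for k in range(n):
        qk=q@R.from_rotvec(w*k/n,degrees=True).as_matrix(); s=(qk.T@e*100/n).round(1)
        print([1,[float(v) for v in s],[float(v) for v in (w/n).round(1)]],end=',\n')
E
python3 - <<'E'
from h import *
K=DM@[.075,0,.0475]+DO
plan(K+.06*DM[:,2],rackR())
E
```

```text
at [ 0.2486 -0.6     0.2216] [-179.9    0.    22.5] F [ 0.9 -0.6  0.3] t 0.1 w 0.0873 q7 -3.3
need tool-shift cm [ 46.9  -49.16   2.57] turn [ -27.95   -4.92 -158.35]
[1, [1.9, -2.0, 0.1], [-1.1, -0.2, -6.3]],
[1, [2.1, -1.7, 0.1], [-1.1, -0.2, -6.3]],
[1, [2.3, -1.5, 0.0], [-1.1, -0.2, -6.3]],
[1, [2.4, -1.3, -0.0], [-1.1, -0.2, -6.3]],
[1, [2.5, -1.0, -0.0], [-1.1, -0.2, -6.3]],
[1, [2.6, -0.7, -0.1], [-1.1, -0.2, -6.3]],
[1, [2.7, -0.4, -0.1], [-1.1, -0.2, -6.3]],
[1, [2.7, -0.1, -0.1], [-1.1, -0.2, -6.3]],
[1, [2.7, 0.2, -0.1], [-1.1, -0.2, -6.3]],
[1, [2.7, 0.5, -0.1], [-1.1, -0.2, -6.3]],
[1, [2.6, 0.8, -0.1], [-1.1, -0.2, -6.3]],
[1, [2.5, 1.1, -0.1], [-1.1, -0.2, -6.3]],
[1, [2.4, 1.4, -0.1], [-1.1, -0.2, -6.3]],
[1, [2.2, 1.6, -0.1], [-1.1, -0.2, -6.3]],
[1, [2.0, 1.8, -0.0], [-1.1, -0.2, -6.3]],
[1, [1.8, 2.1, -0.0], [-1.1, -0.2, -6.3]],
[1, [1.5, 2.2, 0.0], [-1.1, -0.2, -6.3]],
[1, [1.3, 2.4, 0.1], [-1.1, -0.2, -6.3]],
[1, [1.0, 2.5, 0.1], [-1.1, -0.2, -6.3]],
[1, [0.7, 2.6, 0.2], [-1.1, -0.2, -6.3]],
[1, [0.4, 2.7, 0.2], [-1.1, -0.2, -6.3]],
[1, [0.1, 2.7, 0.3], [-1.1, -0.2, -6.3]],
[1, [-0.2, 2.7, 0.3], [-1.1, -0.2, -6.3]],
[1, [-0.4, 2.7, 0.4], [-1.1, -0.2, -6.3]],
[1, [-0.7, 2.6, 0.4], [-1.1, -0.2, -6.3]],
```

Request:
servo_tool(
  plan=[
    [1,[1.9,-2.0,0],[-1,0,-6.5]],
    [1,[2.1,-1.7,0],[-1,0,-6.5]],
    [1,[2.3,-1.5,0],[-1,0,-6.5]],
    [1,[2.4,-1.3,0],[-1,0,-6.5]],
    [1,[2.5,-1.0,0],[-1,0,-6.5]],
    [1,[2.6,-0.7,0],[-1,0,-6.5]],
    [1,[2.7,-0.4,0],[-1,0,-6.5]],
    [1,[2.7,-0.1,0],[-1,0,-6.5]],
    [1,[2.7,0.2,0],[-1,0,-6.5]],
    [1,[2.7,0.5,0],[-1,0,-6.5]],
  ],
  force=30,
)

```text
time_s: 0.93
tool_pos: [0.3362, -0.3357, 0.2032]
tool_rot: [172.4, 5.1, 89.8]
force: [0.5, -0.4, -0.3]
grip_width: 0.0869
```

Run:
```python
from h import *
K=DM@[.075,0,.0475]+DO
plan(K+.06*DM[:,2],rackR(),ms=3.6,mr=7)
```

```text
at [ 0.3362 -0.3357  0.2032] [172.4   5.1  89.8] F [ 0.5 -0.4 -0.3] t 0.93 w 0.0869 q7 46.5
need tool-shift cm [36.91 15.81 -0.53] turn [-14.39  -5.37 -91.5 ]
[1, [2.6, 1.1, -0.0], [-1.0, -0.4, -6.5]],
[1, [2.5, 1.4, -0.0], [-1.0, -0.4, -6.5]],
[1, [2.3, 1.7, -0.0], [-1.0, -0.4, -6.5]],
[1, [2.1, 1.9, -0.0], [-1.0, -0.4, -6.5]],
[1, [1.9, 2.2, 0.0], [-1.0, -0.4, -6.5]],
[1, [1.6, 2.4, 0.1], [-1.0, -0.4, -6.5]],
[1, [1.3, 2.5, 0.1], [-1.0, -0.4, -6.5]],
[1, [1.0, 2.7, 0.1], [-1.0, -0.4, -6.5]],
[1, [0.7, 2.8, 0.2], [-1.0, -0.4, -6.5]],
[1, [0.4, 2.8, 0.2], [-1.0, -0.4, -6.5]],
[1, [0.1, 2.9, 0.3], [-1.0, -0.4, -6.5]],
[1, [-0.2, 2.8, 0.3], [-1.0, -0.4, -6.5]],
[1, [-0.6, 2.8, 0.4], [-1.0, -0.4, -6.5]],
[1, [-0.9, 2.7, 0.4], [-1.0, -0.4, -6.5]],
```

Request:
servo_tool(
  plan=[
    [1,[2.6,1.1,-0.2],[-1,-0.4,-6.5]],
    [1,[2.5,1.4,-0.2],[-1,-0.4,-6.5]],
    [1,[2.3,1.7,-0.1],[-1,-0.4,-6.5]],
    [1,[2.1,1.9,0],[-1,-0.4,-6.5]],
    [1,[1.9,2.2,0],[-1,-0.4,-6.5]],
    [1,[1.6,2.4,0.1],[-1,-0.4,-6.5]],
    [1,[1.3,2.5,0.1],[-1,-0.4,-6.5]],
    [1,[1.0,2.7,0.1],[-1,-0.4,-6.5]],
    [1,[0.7,2.8,0.2],[-1,-0.4,-6.5]],
    [1,[0.4,2.8,0.2],[-1,-0.4,-6.5]],
    [1,[0.1,2.9,0.3],[-1,-0.4,-6.5]],
    [1,[-0.2,2.8,0.3],[-1,-0.4,-6.5]],
    [1,[-0.6,2.8,0.4],[-1,-0.4,-6.5]],
    [1,[-0.9,2.7,0.4],[-1,-0.4,-6.5]],
    [1,[0,0,0],[0,0,0]],
  ],
)

```text
time_s: 2.18
tool_pos: [0.4977, 0.0444, 0.187]
tool_rot: [-180.0, 18.8, -174.9]
force: [-0.6, 0.7, -0.3]
grip_width: 0.087
```

Run:
```python
from h import *
K=DM@[.075,0,.0475]+DO
plan(K-.019*DM[:,2],rackR(),ms=2)
```

```text
at [0.4977 0.0444 0.187 ] [-180.    18.8 -174.9] F [-0.6  0.7 -0.3] t 2.18 w 0.087 q7 90.2
need tool-shift cm [ 0.01 -1.12  6.82] turn [ 0.67 -1.19  1.91]
[1, [0.0, -0.3, 1.7], [0.2, -0.3, 0.5]],
[1, [0.0, -0.3, 1.7], [0.2, -0.3, 0.5]],
[1, [0.0, -0.3, 1.7], [0.2, -0.3, 0.5]],
[1, [0.0, -0.3, 1.7], [0.2, -0.3, 0.5]],
```

Request:
servo_tool(
  plan=[
    [1,[0,-1.1,0],[0.7,-1.2,1.9]],
    [1,[0,0,1.7],[0,0,0]],
    [1,[0,0,1.7],[0,0,0]],
    [1,[0,0,1.7],[0,0,0]],
    [1,[0,0,1.6],[0,0,0]],
    [1,[0,0,0],[0,0,0]],
    [0,[0,0,0],[0,0,0]],
    [0,[0,0,0],[0,0,0]],
    [0,[0,0,0],[0,0,0]],
    [0,[0,0,0],[0,0,0]],
  ],
  force=8,
)

```text
time_s: 3.02
tool_pos: [0.5194, 0.0227, 0.1226]
tool_rot: [-179.8, 20.3, -178.5]
force: [0.3, 0.4, 1.2]
grip_width: 0.0681
```

Run:
```python
from h import *
K=DM@[.075,0,.0475]+DO
plan(K-.019*DM[:,2],rackR(),ms=2)
o=env.get_obs(); print('F tool',cur()[2].T@o['force'],o['wrist_torque'])
```

```text
at [0.5194 0.0227 0.1226] [-179.8   20.3 -178.5] F [0.3 0.4 1.2] t 3.02 w 0.0681 q7 85.9
need tool-shift cm [-0.13  1.24  0.07] turn [-0.71  0.29 -1.49]
[1, [-0.1, 1.2, 0.1], [-0.7, 0.3, -1.5]],
F tool [-0.73294103  0.39821673 -0.96367928] [ 0.10207661  0.28835028 -0.03041106]
```

Request:
servo_tool(
  plan=[
    [0.7,[0,0.6,0],[-0.5,0.2,-0.8]],
    [0.7,[0,0.6,0],[-0.2,0.1,-0.7]],
    [0.7,[0,0,0],[0,0,0]],
    [0.7,[0,0,0],[0,0,0]],
  ],
)

```text
time_s: 3.35
tool_pos: [0.5203, 0.0359, 0.1256]
tool_rot: [-180.0, 20.3, -176.8]
force: [0.4, 0.0, -0.5]
grip_width: 0.0611
```

Run:
```python
from h import *
K=DM@[.075,0,.0475]+DO
plan(K-.019*DM[:,2],rackR(),ms=2)
i=snap('top','t1')['image']; c=snap('scene','s1')['image']
f=lambda i,u,v:cv2.resize(i[v:v+100,u:u+66],None,fx=6,fy=6,interpolation=cv2.INTER_CUBIC)
cv2.imwrite('pics/c2.png',np.hstack([f(i,212,170),f(c,244,130)]))
```

```text
at [0.5203 0.0359 0.1256] [-180.    20.3 -176.8] F [ 0.4  0.  -0.5] t 3.35 w 0.0611 q7 86.8
need tool-shift cm [ 0.09 -0.08  0.31] turn [0.03 0.25 0.15]
[1, [0.1, -0.1, 0.3], [0.0, 0.3, 0.1]],
```

View pics/c2.png

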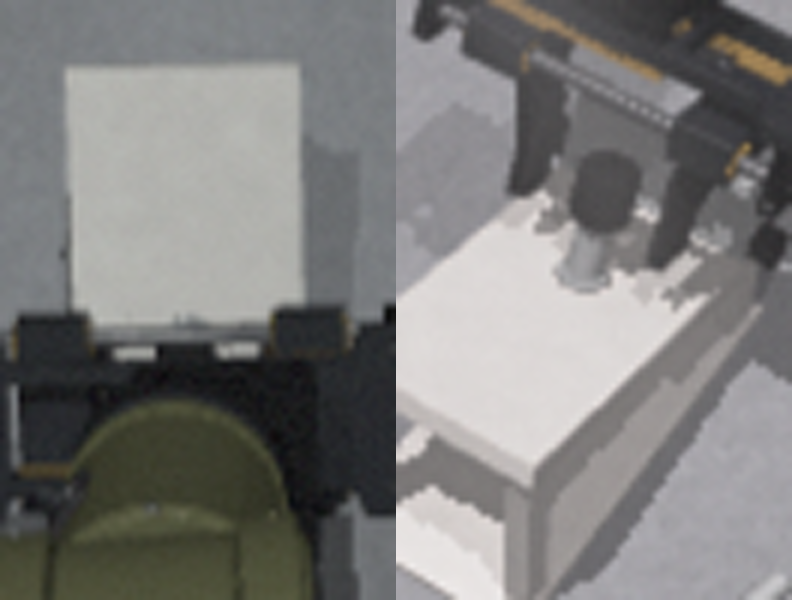

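The fingers straddle the knob, which sits between them at crop (605,190). I'll close gently.

Request:
servo_tool(
  plan=[
    [0.3,[0.1,-0.1,0.2],[0,0.2,0]],
    [0.3,[0,0,0.1],[0,0,0]],
    [0,[0,0,0],[0,0,0]],
    [0,[0,0,0],[0,0,0]],
    [0,[0,0,0],[0,0,0]],
    [0,[0,0,0],[0,0,0]],
    [0,[0,0,0],[0,0,0]],
    [0,[0,0,0],[0,0,0]],
    [0,[0,0,0],[0,0,0]],
    [0,[0,0,0],[0,0,0]],
  ],
)

```text
time_s: 4.28
tool_pos: [0.5199, 0.0348, 0.1213]
tool_rot: [180.0, 19.9, -176.8]
force: [0.2, 0.2, -0.6]
grip_width: 0.0274
```

Run:
```python
from h import *
K=DM@[.075,0,.0475]+DO
plan(K-.019*DM[:,2],rackR(),ms=2)
o=env.get_obs(); print('F tool',cur()[2].T@o['force'],o['wrist_torque'])
```

```text
at [0.5199 0.0348 0.1213] [ 180.    19.9 -176.8] F [ 0.2  0.2 -0.6] t 4.28 w 0.0274 q7 86.9
need tool-shift cm [-0.1   0.03 -0.08] turn [ 0.05 -0.07  0.12]
[1, [-0.1, 0.0, -0.1], [0.0, -0.1, 0.1]],
F tool [-0.01054184  0.15307077  0.65903239] [0.16009873 0.32230993 0.08721689]
```

Request:
servo_tool(
  plan=[
    [0,[0,0,0],[0,0,0]],
    [0,[0,0,0],[0,0,0]],
    [0,[0,0,-0.3],[0,0,0]],
    [0,[0,0,-0.5],[0,0,0]],
    [0,[0,0,-0.5],[0,0,0]],
  ],
  force=30,
)

```text
time_s: 4.7
tool_pos: [0.5145, 0.0346, 0.1328]
tool_rot: [180.0, 19.8, -176.8]
force: [0.3, 0.1, -1.5]
grip_width: 0.0272
```

Run:
```python
from h import *
K=DM@[.075,0,.0475]+DO
plan(K+.05*DM[:,2],rackR(),ms=2)
o=env.get_obs(); print('F tool',cur()[2].T@o['force'],o['wrist_torque'])
```

```text
at [0.5145 0.0346 0.1328] [ 180.    19.8 -176.8] F [ 0.3  0.1 -1.5] t 4.7 w 0.0272 q7 87.5
need tool-shift cm [-0.19  0.03 -5.72] turn [ 0.07 -0.2   0.12]
[1, [-0.1, 0.0, -1.9], [0.0, -0.1, 0.0]],
[1, [-0.1, 0.0, -1.9], [0.0, -0.1, 0.0]],
[1, [-0.1, 0.0, -1.9], [0.0, -0.1, 0.0]],
F tool [0.22127745 0.11538237 1.52102543] [ 0.1275139   0.11777061 -0.04041721]
```

Request:
servo_tool(
  plan=[
    [0,[0,0,-0.8],[0,0,0]],
    [0,[-0.05,0,-0.8],[0,0,0]],
    [0,[0,0,-0.8],[0,0,0]],
    [0,[-0.05,0,-0.8],[0,0,0]],
    [0,[0,0,-1],[0,0,0]],
    [0,[0,0,-1.5],[0,0,0]],
    [0,[0,0,-2],[0,0,0]],
    [0,[0,0,-2],[0,0,0]],
    [0,[0,0,0],[0,0,0]],
  ],
)

```text
time_s: 5.45
tool_pos: [0.4806, 0.0308, 0.2306]
tool_rot: [180.0, 19.3, -177.0]
force: [0.2, 0.7, -2.0]
grip_width: 0.0271
```

Run:
```python
from h import *
# tilt target over tray: foot lands ~ (0.64,-0.37); pin direction azimuth -50deg
for az in(-35,-50):
  Q=tiltR(180+az,55); print(az,Q[:,2]); 
az=-45; Q=tiltR(180+az,55); 
foot=np.array([.645,-.355,.004+.012]); knob=foot-.0875*Q[:,2]; tcp=knob+.019*Q[:,2]
print('knob',knob,'tcp',tcp)
plan(tcp+[0,0,.08],Q,ms=3.3,mr=6.5)
```

```text
-35 [ 0.67101007 -0.46984631 -0.57357644]
-50 [ 0.52654078 -0.62750687 -0.57357644]
knob [ 0.59431755 -0.30431755  0.06618794] tcp [ 0.60532288 -0.31532288  0.05528999]
at [0.4806 0.0308 0.2306] [ 180.    19.3 -177. ] F [ 0.2  0.7 -2. ] t 5.45 w 0.0271 q7 87.5
need tool-shift cm [ -6.9  -35.22  12.5 ] turn [ 29.46 -33.56  38.83]
[1, [-0.6, -2.9, 1.0], [2.5, -2.8, 3.2]],
[1, [-0.7, -2.9, 1.2], [2.5, -2.8, 3.2]],
[1, [-0.8, -2.8, 1.4], [2.5, -2.8, 3.2]],
[1, [-0.9, -2.6, 1.5], [2.5, -2.8, 3.2]],
[1, [-0.9, -2.5, 1.7], [2.5, -2.8, 3.2]],
[1, [-1.0, -2.4, 1.8], [2.5, -2.8, 3.2]],
[1, [-1.0, -2.3, 2.0], [2.5, -2.8, 3.2]],
[1, [-1.0, -2.1, 2.1], [2.5, -2.8, 3.2]],
[1, [-1.1, -2.0, 2.2], [2.5, -2.8, 3.2]],
[1, [-1.1, -1.8, 2.4], [2.5, -2.8, 3.2]],
[1, [-1.0, -1.6, 2.5], [2.5, -2.8, 3.2]],
[1, [-1.0, -1.5, 2.6], [2.5, -2.8, 3.2]],
```

Request:
servo_tool(
  plan=[
    [0,[-0.6,-2.9,1.0],[2.5,-2.8,3.2]],
    [0,[-0.7,-2.9,1.2],[2.5,-2.8,3.2]],
    [0,[-0.8,-2.8,1.4],[2.5,-2.8,3.2]],
    [0,[-0.9,-2.6,1.5],[2.5,-2.8,3.2]],
    [0,[-0.9,-2.5,1.7],[2.5,-2.8,3.2]],
    [0,[-1,-2.4,1.8],[2.5,-2.8,3.2]],
    [0,[-1,-2.3,2.0],[2.5,-2.8,3.2]],
    [0,[-1,-2.1,2.1],[2.5,-2.8,3.2]],
    [0,[-1.1,-2.0,2.2],[2.5,-2.8,3.2]],
    [0,[-1.1,-1.8,2.0],[2.5,-2.8,3.2]],
    [0,[-1,-1.2,1.5],[2,-2,2.5]],
    [0,[-0.5,-0.5,1],[1,-1.5,1.5]],
    [0,[0,0,0],[0,0,0]],
    [0,[0,0,0],[0,0,0]],
  ],
)

```text
time_s: 6.62
tool_pos: [0.5851, -0.2556, 0.1563]
tool_rot: [-176.0, 49.8, 145.2]
force: [0.1, 0.1, -1.6]
grip_width: 0.0272
```

Run:
```python
from h import *
az=-45; Q=tiltR(180+az,55); 
foot=np.array([.645,-.355,.004+.012]); knob=foot-.0875*Q[:,2]; tcp=knob+.019*Q[:,2]
plan(tcp,Q,ms=2,mr=6.5)
print(env.get_obs()['qpos'].round(0))
```

```text
at [ 0.5851 -0.2556  0.1563] [-176.    49.8  145.2] F [ 0.1  0.1 -1.6] t 6.62 w 0.0272 q7 -4.3
need tool-shift cm [ 4.43 -3.01 10.64] turn [ 4.03 -5.01  6.39]
[1, [0.7, -0.5, 1.8], [0.7, -0.8, 1.1]],
[1, [0.8, -0.5, 1.8], [0.7, -0.8, 1.1]],
[1, [0.8, -0.5, 1.8], [0.7, -0.8, 1.1]],
[1, [0.8, -0.5, 1.8], [0.7, -0.8, 1.1]],
[1, [0.8, -0.5, 1.8], [0.7, -0.8, 1.1]],
[1, [0.8, -0.5, 1.7], [0.7, -0.8, 1.1]],
[ 36.  -2. -28. 131.  76.  24.  -4.]
```

Request:
servo_tool(
  plan=[
    [0,[0.6,-0.6,1.0],[0.8,-1,1.3]],
    [0,[0.7,-0.6,1.6],[0.8,-1,1.3]],
    [0,[0.8,-0.6,1.6],[0.8,-1,1.3]],
    [0,[0.8,-0.6,1.6],[0.8,-1,1.3]],
    [0,[0.8,-0.5,1.4],[0.8,-1,1.3]],
    [0,[0.5,-0.1,1],[0,0,0]],
    [0,[0,0,0],[0,0,0]],
    [0,[0,0,0],[0,0,0]],
  ],
)

```text
time_s: 7.28
tool_pos: [0.5931, -0.3045, 0.0755]
tool_rot: [179.7, 54.9, 134.7]
force: [-0.9, 0.1, -1.2]
grip_width: 0.0274
```

Run:
```python
from h import *
az=-45; Q=tiltR(180+az,55); 
foot=np.array([.645,-.355,.004+.012]); knob=foot-.0875*Q[:,2]; tcp=knob+.019*Q[:,2]
plan(tcp,Q,ms=2,mr=6.5)
o,p,q=cur(); print('foot now',p+.0685*q[:,2], 'knob',p-.019*q[:,2])
print(env.get_obs()['qpos'].round(0))
```

```text
at [ 0.5931 -0.3045  0.0755] [179.7  54.9 134.7] F [-0.9  0.1 -1.2] t 7.28 w 0.0274 q7 -46.1
need tool-shift cm [0.72 0.1  2.49] turn [ 0.05 -0.08 -0.16]
[1, [0.4, 0.0, 1.2], [0.0, -0.0, -0.1]],
[1, [0.4, 0.1, 1.2], [0.0, -0.0, -0.1]],
foot now [ 0.6327552 -0.3441353  0.0361134] knob [ 0.58206849 -0.29356155  0.08640658]
[ 36.  14. -27. 132. 114.  36. -46.]
```

Request:
servo_tool(
  plan=[
    [0,[0.4,0,1.2],[0,0,0]],
    [0,[0.4,0,1.2],[0,0,0]],
    [0,[0,0,0],[0,0,0]],
    [0,[0,0,0],[0,0,0]],
    [0.5,[0,0,0],[0,0,0]],
    [0.5,[0,0,0],[0,0,0]],
    [0.5,[0,0,0],[0,0,0]],
    [0.5,[0,0,0],[0,0,0]],
    [0.5,[0,0,0],[0,0,0]],
  ],
)

```text
time_s: 8.03
tool_pos: [0.607, -0.3142, 0.0673]
tool_rot: [179.8, 55.6, 134.9]
force: [0.1, 0.1, -1.0]
grip_width: 0.0427
```

Run:
```python
from h import *
plan([.56,-.27,.2],downR(177),ms=3,mr=6.5)
i=snap('scene','s2')['image']
cv2.imwrite('pics/c3.png',cv2.resize(i[90:210,90:250],None,fx=4,fy=4,interpolation=cv2.INTER_CUBIC))
```

```text
at [ 0.607  -0.3142  0.0673] [179.8  55.6 134.9] F [ 0.1  0.1 -1. ] t 8.03 w 0.0427 q7 -48.0
need tool-shift cm [ -7.3   -0.16 -12.82] turn [-20.17  53.05 -38.55]
[1, [-0.7, -0.0, -1.2], [-1.8, 4.8, -3.5]],
[1, [-0.6, -0.0, -1.2], [-1.8, 4.8, -3.5]],
[1, [-0.5, -0.0, -1.3], [-1.8, 4.8, -3.5]],
[1, [-0.3, 0.0, -1.3], [-1.8, 4.8, -3.5]],
[1, [-0.2, 0.0, -1.3], [-1.8, 4.8, -3.5]],
[1, [-0.1, 0.1, -1.3], [-1.8, 4.8, -3.5]],
[1, [-0.0, 0.1, -1.3], [-1.8, 4.8, -3.5]],
[1, [0.1, 0.1, -1.3], [-1.8, 4.8, -3.5]],
[1, [0.2, 0.2, -1.3], [-1.8, 4.8, -3.5]],
[1, [0.3, 0.3, -1.3], [-1.8, 4.8, -3.5]],
[1, [0.4, 0.3, -1.3], [-1.8, 4.8, -3.5]],
```

View pics/c3.png

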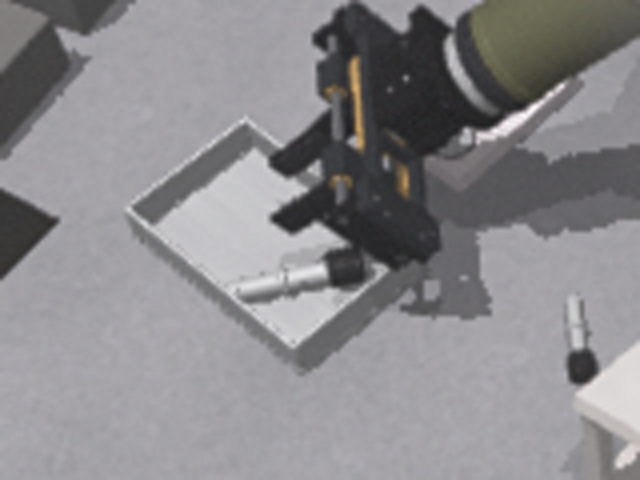

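The pin lies in the tray, knob at crop (347,265) and foot at (240,290). I'll back off and go to the long carrier.

Request:
servo_tool(
  plan=[
    [0.6,[0,0,-1],[0,0,0]],
    [0.8,[-0.5,0,-2],[0,0,0]],
    [1,[-1,0,-2],[0,0,0]],
    [1,[-1,0,-2],[0,0,0]],
    [1,[-1,0,-1],[-1,4,-2]],
    [1,[-1,0,0],[-2,5,-3.5]],
  ],
)

```text
time_s: 8.58
tool_pos: [0.5699, -0.2848, 0.1332]
tool_rot: [-176.9, 50.0, 139.7]
force: [-1.2, -1.3, -0.4]
grip_width: 0.0756
```

Run:
```python
from h import *
plan([.42,-.279,.12],downR(176.8),ms=3,mr=6)
print(env.get_obs()['qpos'].round(0))
```

```text
at [ 0.5699 -0.2848  0.1332] [-176.9   50.   139.7] F [-1.2 -1.3 -0.4] t 8.58 w 0.0756 q7 -14.9
need tool-shift cm [ 8.6  -9.68 -7.68] turn [-18.99  47.32 -36.01]
[1, [0.8, -0.9, -0.7], [-1.7, 4.3, -3.3]],
[1, [0.9, -0.8, -0.7], [-1.7, 4.3, -3.3]],
[1, [1.0, -0.7, -0.6], [-1.7, 4.3, -3.3]],
[1, [1.1, -0.7, -0.6], [-1.7, 4.3, -3.3]],
[1, [1.1, -0.6, -0.5], [-1.7, 4.3, -3.3]],
[1, [1.2, -0.5, -0.4], [-1.7, 4.3, -3.3]],
[1, [1.3, -0.4, -0.3], [-1.7, 4.3, -3.3]],
[1, [1.3, -0.3, -0.3], [-1.7, 4.3, -3.3]],
[1, [1.3, -0.3, -0.2], [-1.7, 4.3, -3.3]],
[1, [1.4, -0.2, -0.1], [-1.7, 4.3, -3.3]],
[1, [1.4, -0.1, 0.0], [-1.7, 4.3, -3.3]],
[ 37.   1. -27. 132.  84.  26. -15.]
```

Request:
servo_tool(
  plan=[
    [1,[0.6,-0.9,-1],[-1.7,4.3,-3.3]],
    [1,[0.8,-0.8,-0.8],[-1.7,4.3,-3.3]],
    [1,[1.0,-0.7,-0.6],[-1.7,4.3,-3.3]],
    [1,[1.1,-0.7,-0.6],[-1.7,4.3,-3.3]],
    [1,[1.1,-0.6,-0.5],[-1.7,4.3,-3.3]],
    [1,[1.2,-0.5,-0.4],[-1.7,4.3,-3.3]],
    [1,[1.3,-0.4,-0.3],[-1.7,4.3,-3.3]],
    [1,[1.3,-0.3,-0.3],[-1.7,4.3,-3.3]],
    [1,[1.3,-0.3,-0.2],[-1.7,4.3,-3.3]],
    [1,[1,-0.2,0],[-1,3,-2]],
    [1,[0.5,0,0],[0,1,-1]],
    [1,[0,0,0],[0,0,0]],
  ],
)

```text
time_s: 9.58
tool_pos: [0.4746, -0.2792, 0.1081]
tool_rot: [-172.1, 19.6, 160.8]
force: [0.2, 0.2, -0.2]
grip_width: 0.0869
```

Run:
```python
from h import *
plan([.42,-.279,.08],downR(176.8),ms=3,mr=6)
print(env.get_obs()['qpos'].round(0))
```

```text
at [ 0.4746 -0.2792  0.1081] [-172.1   19.6  160.8] F [ 0.2  0.2 -0.2] t 9.58 w 0.0869 q7 86.8
need tool-shift cm [ 5.81 -1.63  1.15] turn [-10.5   18.39 -17.15]
[1, [1.2, -0.3, 0.2], [-2.1, 3.7, -3.4]],
[1, [1.2, -0.3, 0.3], [-2.1, 3.7, -3.4]],
[1, [1.2, -0.2, 0.4], [-2.1, 3.7, -3.4]],
[1, [1.1, -0.2, 0.4], [-2.1, 3.7, -3.4]],
[1, [1.1, -0.1, 0.5], [-2.1, 3.7, -3.4]],
[ 38.  -2. -15. 123.   9.  39.  87.]
```

Request:
servo_tool(
  plan=[
    [1,[1.2,-0.3,0.2],[-2.1,3.7,-3.4]],
    [1,[1.2,-0.3,0.3],[-2.1,3.7,-3.4]],
    [1,[1.2,-0.2,0.4],[-2.1,3.7,-3.4]],
    [1,[1.1,-0.2,0.4],[-2.1,3.7,-3.4]],
    [1,[0.8,-0.1,0.4],[-1.5,2.5,-2.5]],
    [1,[0,0,0],[0,0,0]],
    [1,[0,0,0],[0,0,0]],
  ],
)

```text
time_s: 10.17
tool_pos: [0.4204, -0.2778, 0.0804]
tool_rot: [-179.8, 0.6, 176.5]
force: [0.0, -0.1, 0.9]
grip_width: 0.0871
```

Run:
```python
from h import *
plan([.42,-.279,.03],downR(176.8),ms=2,mr=6)
print(env.get_obs()['qpos'].round(0))
```

```text
at [ 0.4204 -0.2778  0.0804] [-179.8    0.6  176.5] F [ 0.  -0.1  0.9] t 10.17 w 0.0871 q7 115.5
need tool-shift cm [ 0.08 -0.1   5.04] turn [-0.24  0.57 -0.28]
[1, [0.0, -0.0, 1.7], [-0.1, 0.2, -0.1]],
[1, [0.0, -0.0, 1.7], [-0.1, 0.2, -0.1]],
[1, [0.0, -0.0, 1.7], [-0.1, 0.2, -0.1]],
[ 41.   8. -11. 113.   2.  58. 116.]
```

Request:
servo_tool(
  plan=[
    [1,[0,-0.1,1.5],[-0.2,0.5,-0.2]],
    [1,[0,0,1.7],[0,0,0]],
    [1,[0,0,1.5],[0,0,0]],
    [1,[0,0,0.8],[0,0,0]],
    [1,[0,0,0.7],[0,0,0]],
    [1,[0,0,0.6],[0,0,0]],
    [1,[0,0,0],[0,0,0]],
  ],
)

```text
time_s: 10.75
tool_pos: [0.4239, -0.2772, 0.0123]
tool_rot: [-179.5, 0.7, 176.5]
force: [-0.4, -0.0, -0.2]
grip_width: 0.0869
```

Run:
```python
from h import *
plan([.42,-.279,.004],downR(176.8),ms=2,mr=6)
```

```text
at [ 0.4239 -0.2772  0.0123] [-179.5    0.7  176.5] F [-0.4 -0.  -0.2] t 10.75 w 0.0869 q7 113.8
need tool-shift cm [ 0.39 -0.2   0.82] turn [-0.47  0.73 -0.28]
[1, [0.4, -0.2, 0.8], [-0.5, 0.7, -0.3]],
```

Request:
servo_tool(
  plan=[
    [1,[0.3,-0.2,0.4],[-0.4,0.6,-0.2]],
    [1,[0,0,0.4],[0,0,0]],
    [1,[0,0,0],[0,0,0]],
    [0.5,[0,0,0],[0,0,0]],
    [0.5,[0,0,0],[0,0,0]],
    [0.5,[0,0,0],[0,0,0]],
    [0.5,[0,0,0],[0,0,0]],
    [0.5,[0,0,0],[0,0,0]],
    [0.5,[0,0,0],[0,0,0]],
    [0.5,[0,0,0],[0,0,0]],
    [0.5,[0,0,0],[0,0,0]],
  ],
  force=15,
)

```text
time_s: 11.67
tool_pos: [0.4225, -0.2803, 0.006]
tool_rot: [-179.8, 0.3, 176.7]
force: [-0.1, 0.3, -0.6]
grip_width: 0.0597
```

Run:
```python
from h import *
plan([.42,-.279,.004],downR(176.8),ms=2,mr=6)
o=env.get_obs();print(o['wrist_torque'])
```

```text
at [ 0.4225 -0.2803  0.006 ] [-179.8    0.3  176.7] F [-0.1  0.3 -0.6] t 11.67 w 0.0597 q7 114.4
need tool-shift cm [0.26 0.12 0.2 ] turn [-0.19  0.34 -0.1 ]
[1, [0.3, 0.1, 0.2], [-0.2, 0.3, -0.1]],
[ 0.10335215 -0.12483926  0.00147819]
```

Request:
servo_tool(
  plan=[
    [0.75,[0,0,0],[0,0,0]],
    [0.75,[0,0,0],[0,0,0]],
    [0.75,[-0.2,0,0.4],[-0.2,0.3,0]],
    [0.75,[0,0,0],[0,0,0]],
    [0.5,[0,0,0],[0,0,0]],
    [0.5,[0,0,0],[0,0,0]],
    [0.5,[0,0,0],[0,0,0]],
    [0.5,[0,0,0],[0,0,0]],
    [0.5,[0,0,0],[0,0,0]],
  ],
  force=40,
)

```text
time_s: 12.42
tool_pos: [0.425, -0.2806, 0.0018]
tool_rot: [180.0, 0.0, 176.7]
force: [-0.6, 0.1, -1.3]
grip_width: 0.0594
```

Run:
```python
from h import *
plan([.42,-.279,.1],downR(176.8),ms=2,mr=6)
```

```text
at [ 0.425  -0.2806  0.0018] [180.    0.  176.7] F [-0.6  0.1 -1.3] t 12.42 w 0.0594 q7 114.2
need tool-shift cm [ 0.51  0.14 -9.82] turn [ 0.03  0.01 -0.09]
[1, [0.1, 0.0, -2.0], [0.0, 0.0, -0.0]],
[1, [0.1, 0.0, -2.0], [0.0, 0.0, -0.0]],
[1, [0.1, 0.0, -2.0], [0.0, 0.0, -0.0]],
[1, [0.1, 0.0, -2.0], [0.0, 0.0, -0.0]],
[1, [0.1, 0.0, -2.0], [0.0, 0.0, -0.0]],
```

Request:
servo_tool(
  plan=[
    [0.5,[0,0,-0.7],[0,0,0]],
    [0.5,[0,0,-1.5],[0,0,0]],
    [0.5,[0,0,-2],[0,0,0]],
    [0.5,[0,0,-2.5],[0,0,0]],
    [0.5,[0,0,-2.5],[0,0,0]],
    [0.5,[0,0,-2.5],[0,0,0]],
    [0.5,[0,0,-2.5],[0,0,0]],
    [0.5,[0,0,-2.5],[0,0,0]],
  ],
)

```text
time_s: 13.08
tool_pos: [0.4177, -0.2761, 0.1686]
tool_rot: [179.3, -1.0, 176.7]
force: [0.4, -0.3, -2.0]
grip_width: 0.0594
```

Run:
```python
from h import *
plan(DO+DM@[.098,0,.07],rackR(),ms=2.5,mr=6)
```

```text
at [ 0.4177 -0.2761  0.1686] [179.3  -1.  176.7] F [ 0.4 -0.3 -2. ] t 13.08 w 0.0594 q7 116.6
need tool-shift cm [-9.22 31.74  0.13] turn [ -0.39 -20.97  -6.41]
[1, [-0.7, 2.3, 0.0], [-0.0, -1.5, -0.5]],
[1, [-0.7, 2.3, 0.0], [-0.0, -1.5, -0.5]],
[1, [-0.7, 2.3, 0.0], [-0.0, -1.5, -0.5]],
[1, [-0.7, 2.3, 0.1], [-0.0, -1.5, -0.5]],
[1, [-0.7, 2.2, 0.1], [-0.0, -1.5, -0.5]],
[1, [-0.7, 2.2, 0.1], [-0.0, -1.5, -0.5]],
[1, [-0.8, 2.2, 0.1], [-0.0, -1.5, -0.5]],
[1, [-0.8, 2.2, 0.1], [-0.0, -1.5, -0.5]],
[1, [-0.8, 2.2, 0.2], [-0.0, -1.5, -0.5]],
[1, [-0.8, 2.2, 0.2], [-0.0, -1.5, -0.5]],
[1, [-0.8, 2.2, 0.2], [-0.0, -1.5, -0.5]],
[1, [-0.8, 2.2, 0.2], [-0.0, -1.5, -0.5]],
[1, [-0.8, 2.2, 0.3], [-0.0, -1.5, -0.5]],
[1, [-0.8, 2.2, 0.3], [-0.0, -1.5, -0.5]],
```

Request:
servo_tool(
  plan=[
    [0.5,[-0.4,1.5,-0.7],[0,-1.8,-0.5]],
    [0.5,[-0.7,2.3,-0.7],[0,-1.8,-0.5]],
    [0.5,[-0.7,2.3,-0.7],[0,-1.8,-0.5]],
    [0.5,[-0.7,2.3,0],[0,-1.8,-0.5]],
    [0.5,[-0.7,2.3,0],[0,-1.8,-0.5]],
    [0.5,[-0.7,2.3,0],[0,-1.8,-0.5]],
    [0.5,[-0.8,2.3,0],[0,-1.8,-0.5]],
    [0.5,[-0.8,2.3,0.1],[0,-1.8,-0.5]],
    [0.5,[-0.8,2.3,0.1],[0,-1.8,-0.5]],
    [0.5,[-0.8,2.3,0.2],[0,-1.5,-0.5]],
    [0.5,[-0.8,2.3,0.2],[0,-1,-0.5]],
    [0.5,[-0.8,2.2,0.2],[0,-1,-0.5]],
    [0.5,[-0.8,1.6,0.2],[0,-1,-0.5]],
    [0.5,[-0.4,0.8,0.2],[0,0,0]],
    [0.5,[0,0,0],[0,0,0]],
    [0.5,[0,0,0],[0,0,0]],
  ],
)

```text
time_s: 14.42
tool_pos: [0.5154, 0.0274, 0.2055]
tool_rot: [-178.6, 20.6, -176.1]
force: [0.4, 0.0, -2.2]
grip_width: 0.0596
```

Run:
```python
from h import *
plan(DO+DM@[.098,0,.03],rackR(),ms=1.5,mr=6)
i=snap('scene','s3')['image']
cv2.imwrite('pics/c4.png',cv2.resize(i[120:240,210:350],None,fx=5,fy=5,interpolation=cv2.INTER_CUBIC))
o,p,q=cur(); print('deck pos',DM.T@(p-DO))
```

```text
at [0.5154 0.0274 0.2055] [-178.6   20.6 -176.1] F [ 0.4  0.  -2.2] t 14.42 w 0.0596 q7 93.7
need tool-shift cm [0.09 0.9  7.82] turn [-1.09  0.59  0.74]
[1, [0.0, 0.1, 1.3], [-0.2, 0.1, 0.1]],
[1, [0.0, 0.1, 1.3], [-0.2, 0.1, 0.1]],
[1, [0.0, 0.1, 1.3], [-0.2, 0.1, 0.1]],
[1, [0.0, 0.1, 1.3], [-0.2, 0.1, 0.1]],
[1, [0.0, 0.1, 1.3], [-0.2, 0.1, 0.1]],
[1, [0.0, 0.1, 1.3], [-0.2, 0.1, 0.1]],
deck pos [ 0.09820309 -0.00761191  0.10843141]
```

View pics/c4.png

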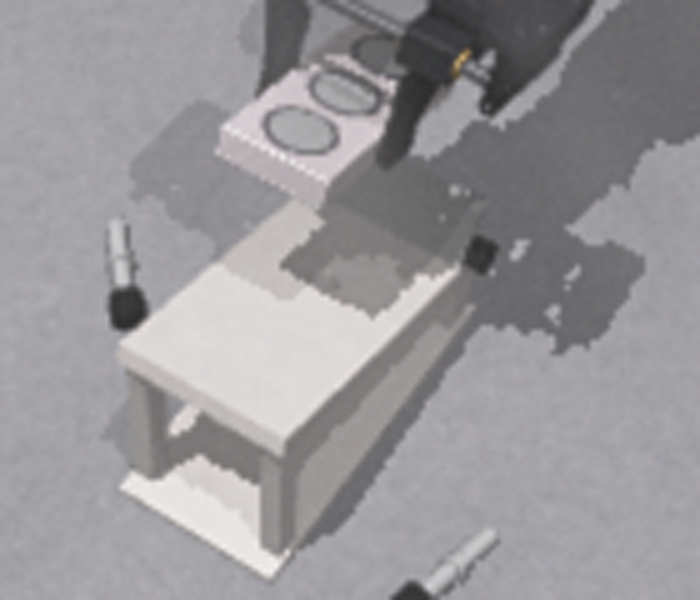

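The long carrier is held parallel to the slope, with its near corners at crop (220,140) and (320,195). Lowering.

Request:
servo_tool(
  plan=[
    [0.5,[0,0.2,1.2],[-0.3,0.1,0.2]],
    [0.5,[0,0.2,1.3],[-0.3,0.2,0.2]],
    [0.5,[0,0.2,1.3],[-0.3,0.2,0.2]],
    [0.5,[0,0.1,1.3],[-0.2,0.1,0.1]],
    [0.5,[0,0.1,1.2],[0,0,0]],
    [0.5,[0,0,1],[0,0,0]],
    [0.5,[0,0,0],[0,0,0]],
    [0.5,[0,0,0],[0,0,0]],
  ],
)

```text
time_s: 15.13
tool_pos: [0.5397, 0.0277, 0.1288]
tool_rot: [179.8, 19.7, -177.8]
force: [0.5, 0.5, -1.9]
grip_width: 0.0596
```

Run:
```python
from h import *
plan(DO+DM@[.098,0,.004],rackR(),ms=1.5,mr=6)
o,p,q=cur(); print('deck pos',DM.T@(p-DO))
```

```text
at [0.5397 0.0277 0.1288] [ 179.8   19.7 -177.8] F [ 0.5  0.5 -1.9] t 15.13 w 0.0596 q7 88.2
need tool-shift cm [-0.32  0.85  2.41] turn [-0.12 -0.34 -0.81]
[1, [-0.2, 0.4, 1.2], [-0.1, -0.2, -0.4]],
[1, [-0.2, 0.4, 1.2], [-0.1, -0.2, -0.4]],
deck pos [ 0.09477276 -0.00842683  0.02810277]
```

Request:
servo_tool(
  plan=[
    [0.5,[-0.1,0.5,0.4],[0,-0.2,-0.4]],
    [0.5,[-0.2,0.4,0.4],[0,-0.2,-0.4]],
    [0.5,[0,0,0.3],[0,0,0]],
    [0.5,[0,0,0.3],[0,0,0]],
    [0.5,[0,0,0],[0,0,0]],
    [0.5,[0,0,0],[0,0,0]],
  ],
)

```text
time_s: 15.63
tool_pos: [0.5485, 0.0374, 0.1172]
tool_rot: [-179.8, 20.3, -176.9]
force: [-0.0, 0.0, -2.3]
grip_width: 0.0598
```

Run:
```python
from h import *
plan(DO+DM@[.098,0,.002],rackR(),ms=1.5,mr=6)
o,p,q=cur(); print('deck pos',DM.T@(p-DO))
```

```text
at [0.5485 0.0374 0.1172] [-179.8   20.3 -176.9] F [-0.   0.  -2.3] t 15.63 w 0.0598 q7 85.7
need tool-shift cm [ 0.16 -0.07  1.2 ] turn [-0.18  0.26  0.03]
[1, [0.2, -0.1, 1.2], [-0.2, 0.3, 0.0]],
deck pos [0.09956107 0.00075784 0.01402906]
```

Request:
servo_tool(
  plan=[
    [0.5,[0,0,0.3],[-0.1,0.2,0]],
    [0.5,[0,0,0.3],[0,0,0]],
    [0.5,[0,0,0.3],[0,0,0]],
    [0.5,[0,0,0.2],[0,0,0]],
    [0.5,[0,0,0.2],[0,0,0]],
    [0.5,[0,0,0],[0,0,0]],
  ],
)

```text
time_s: 16.13
tool_pos: [0.554, 0.0374, 0.1065]
tool_rot: [-179.8, 20.1, -176.9]
force: [-0.8, 0.0, -2.1]
grip_width: 0.0595
```

Run:
```python
from h import *
plan(DO+DM@[.098,0,.002],rackR(),ms=1.5,mr=6)
o,p,q=cur(); print('deck pos',DM.T@(p-DO),'Fdeck',DM.T@o['force'],o['wrist_torque'])
```

```text
at [0.554  0.0374 0.1065] [-179.8   20.1 -176.9] F [-0.8  0.  -2.1] t 16.13 w 0.0595 q7 84.2
need tool-shift cm [ 0.31 -0.04  0.  ] turn [-0.16  0.1   0.02]
[1, [0.3, -0.0, 0.0], [-0.2, 0.1, 0.0]],
deck pos [0.10105612 0.00044032 0.00201961] Fdeck [-1.47066218  0.06656343 -1.69771687] [0.0963825  0.46586252 0.04166403]
```

Request:
servo_tool(
  plan=[
    [0.5,[0,0,0.15],[0,0,0]],
    [0.5,[0,0,0.15],[0,0,0]],
    [0.5,[0,0,0.1],[0,0,0]],
  ],
)

```text
time_s: 16.38
tool_pos: [0.5542, 0.0373, 0.1064]
tool_rot: [-179.7, 19.9, -176.9]
force: [-8.5, -0.6, 7.5]
grip_width: 0.0594
```

Run:
```python
from h import *
o,p,q=cur(); print('deck pos',DM.T@(p-DO),'Fdeck',DM.T@o['force'],o['wrist_torque'],o['tool_rot'])
```

```text
deck pos [0.10123196 0.00038773 0.00190566] Fdeck [-5.47425123 -0.0969575  10.00749631] [0.32331034 1.41830384 0.1296458 ] [-179.66149552   19.85927401 -176.91217207]
```

Request:
servo_tool(
  plan=[
    [0.5,[0.2,0,-0.05],[0,0,0]],
    [0.5,[0.3,0,0],[0,0,0]],
    [0.5,[0.3,0,0],[0,0,0]],
    [0.5,[0.3,0,0],[0,0,0]],
    [0.5,[0.2,0,0],[0,0,0]],
  ],
)

```text
time_s: 16.8
tool_pos: [0.5433, 0.0368, 0.1032]
tool_rot: [-179.7, 20.2, -176.9]
force: [5.6, -0.1, 0.2]
grip_width: 0.0593
```

Run:
```python
from h import *
o,p,q=cur(); print('deck pos',DM.T@(p-DO),'Fdeck',DM.T@o['force'],o['wrist_torque'],o['tool_rot'])
```

```text
deck pos [0.08987316 0.00040489 0.00266977] Fdeck [ 5.33398791 -0.37813391 -1.72373273] [ 0.04395857 -0.98927939 -0.18689011] [-179.68686559   20.17509646 -176.93376062]
```

Request:
servo_tool(
  plan=[
    [0.5,[0.2,0,0.05],[0,0,0]],
    [0.5,[0.2,0,0.05],[0,0,0]],
  ],
)

```text
time_s: 16.97
tool_pos: [0.5433, 0.0367, 0.1035]
tool_rot: [-179.7, 20.7, -177.0]
force: [3.9, -0.2, 1.8]
grip_width: 0.0597
```

Run:
```python
from h import *
o,p,q=cur(); print('deck pos',DM.T@(p-DO),'Fdeck',DM.T@o['force'],o['wrist_torque'],o['tool_rot'])
```

```text
deck pos [0.08993998 0.00034085 0.00289536] Fdeck [ 4.23758916 -0.41065532  0.41310732] [ 0.20380395 -0.54216285 -0.12552328] [-179.71352302   20.67172636 -176.984537  ]
```

Request:
servo_tool(
  plan=[
    [0.5,[0.4,0,0.05],[0,0.3,0]],
    [0.5,[0.5,0,0.05],[0,0.3,0]],
    [0.5,[0.5,0,0.05],[0,0,0]],
  ],
)

```text
time_s: 17.22
tool_pos: [0.5426, 0.0365, 0.1057]
tool_rot: [-179.8, 21.7, -177.1]
force: [10.3, 0.1, -1.0]
grip_width: 0.0595
```

Run:
```python
from h import *
o,p,q=cur(); print('deck pos',DM.T@(p-DO),'Fdeck',DM.T@o['force'],o['wrist_torque'],o['tool_rot'])
i=snap('top','t3')['image'];j=snap('scene','s4')['image']
f=lambda i,u,v:cv2.resize(i[v:v+100,u:u+66],None,fx=6,fy=6,interpolation=cv2.INTER_CUBIC)
cv2.imwrite('pics/c5.png',np.hstack([f(i,212,190),f(j,256,120)]))
```

```text
deck pos [0.09004404 0.00019012 0.00517521] Fdeck [ 9.32855681 -0.4256998  -4.50688296] [ 0.143241   -1.92279582 -0.28482646] [-179.77357371   21.66284334 -177.07750009]
```

View pics/c5.png

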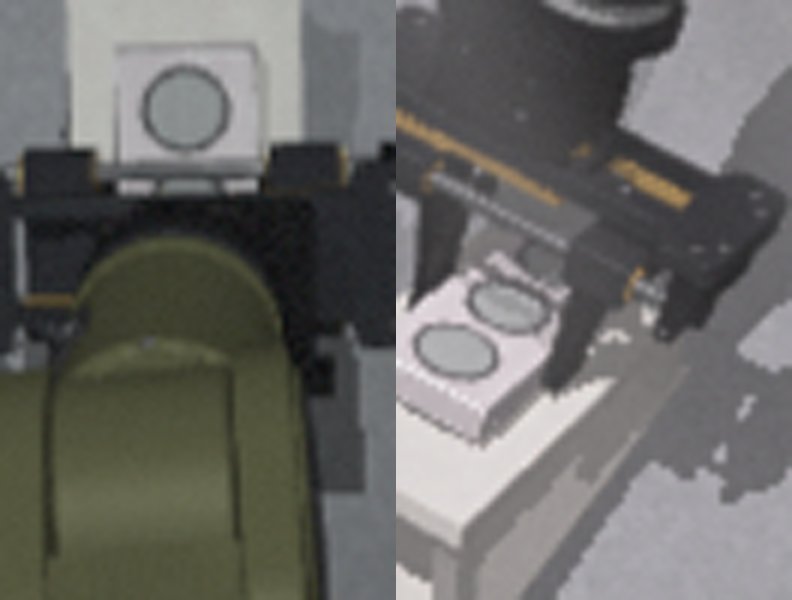

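Run:
```python
from h import *
t=load('t3')
for u,v,z in((242.8,197.4,.018),(242.8,217.0,.018)):
  oo,d=ray(t,u,v); ol=DM.T@(oo-DO); dl=DM.T@d; print((ol+dl*(z-ol[2])/dl[2]).round(4))
```

```text
[ 0.154  -0.0008  0.018 ]
[0.1032 0.0005 0.018 ]
```

Request:
servo_tool(
  plan=[
    [0.5,[0.1,0,0.3],[0,-0.9,0]],
    [0.5,[0.1,0,0.2],[0,-0.7,0]],
    [0.5,[0,0,0.05],[0,0,0]],
  ],
)

```text
time_s: 17.57
tool_pos: [0.5448, 0.0364, 0.1028]
tool_rot: [-179.7, 23.6, -177.0]
force: [-5.9, 0.1, 9.1]
grip_width: 0.0593
```

Run:
```python
from h import *
o,p,q=cur(); print('deck pos',DM.T@(p-DO),'Fdeck',DM.T@o['force'],o['wrist_torque'],o['tool_rot'])
```

```text
deck pos [ 0.09110308 -0.00010031  0.00172951] Fdeck [-2.39191484  0.44872901 10.52000274] [0.4036001  0.98264039 0.18071719] [-179.6890657    23.599288   -177.04911241]
```

Request:
servo_tool(
  plan=[
    [0.5,[0,0,0],[0,1.3,0]],
    [0.5,[0,0,0],[0,1.2,0]],
    [0.5,[0,0,0],[0,1,0]],
    [0.5,[0,0,0],[0,0,0]],
  ],
)

```text
time_s: 17.9
tool_pos: [0.5435, 0.0363, 0.1034]
tool_rot: [-179.6, 19.9, -177.0]
force: [-1.6, 0.4, 3.3]
grip_width: 0.0598
```

Run:
```python
from h import *
o,p,q=cur(); print('deck pos',DM.T@(p-DO),'Fdeck',DM.T@o['force'],o['wrist_torque'],o['tool_rot'])
```

```text
deck pos [ 9.00855079e-02 -3.67859394e-05  2.78198534e-03] Fdeck [-0.34036017  0.45943799  3.62152254] [ 0.10900763 -0.18751272 -0.03906368] [-179.57515254   19.94430395 -177.00039509]
```

Request:
servo_tool(
  plan=[
    [0.5,[0.2,0,0.1],[0,0,0]],
    [0.5,[0.2,0,0.1],[0,0.3,0]],
    [0.5,[0,0,0],[0,0.3,0]],
    [0.85,[0,0,0],[0,0,0]],
    [0.85,[0,0,0],[0,0,0]],
    [0.85,[0,0,0],[0,0,0]],
    [0.85,[0,0,0],[0,0,0]],
  ],
)

```text
time_s: 18.48
tool_pos: [0.5408, 0.0352, 0.1002]
tool_rot: [-179.5, 19.6, -177.0]
force: [-0.8, -3.5, 6.2]
grip_width: 0.0723
```

Run:
```python
from h import *
o,p,q=cur(); print('deck pos',DM.T@(p-DO),'Fdeck',DM.T@o['force'],o['wrist_torque'],o['tool_rot'],o['grip_width'])
```

```text
deck pos [ 0.08637931 -0.00104608  0.00070911] Fdeck [ 1.19481557 -3.40941477  6.20264872] [-0.42887593 -0.02379631 -0.20745244] [-179.51191344   19.55056203 -177.01811913] 0.07230249781043735
```

Request:
servo_tool(
  plan=[
    [0.9,[0,0.1,-0.5],[0,0,0]],
    [1,[0,0,-1.2],[0,0,0]],
    [1,[0,0,-2],[0,0,0]],
    [1,[0,0,-2.5],[0,0,0]],
    [1,[0,0,-2.5],[0,0,0]],
    [1,[0,0,0],[0,0,0]],
  ],
)

```text
time_s: 18.98
tool_pos: [0.5053, 0.0371, 0.1809]
tool_rot: [-179.8, 18.8, -177.0]
force: [1.1, -0.2, 0.1]
grip_width: 0.0866
```

Run:
```python
from h import *
plan([.42,.303,.12],downR(160.7),ms=2.8,mr=6)
```

```text
at [0.5053 0.0371 0.1809] [-179.8   18.8 -177. ] F [ 1.1 -0.2  0.1] t 18.98 w 0.0866 q7 92.2
need tool-shift cm [ 8.7  27.01  3.37] turn [ 3.47 18.64 22.08]
[1, [0.8, 2.5, 0.3], [0.3, 1.7, 2.0]],
[1, [0.9, 2.4, 0.3], [0.3, 1.7, 2.0]],
[1, [0.9, 2.4, 0.3], [0.3, 1.7, 2.0]],
[1, [1.0, 2.4, 0.3], [0.3, 1.7, 2.0]],
[1, [1.1, 2.3, 0.4], [0.3, 1.7, 2.0]],
[1, [1.2, 2.3, 0.4], [0.3, 1.7, 2.0]],
[1, [1.2, 2.3, 0.4], [0.3, 1.7, 2.0]],
[1, [1.3, 2.2, 0.4], [0.3, 1.7, 2.0]],
[1, [1.4, 2.2, 0.5], [0.3, 1.7, 2.0]],
[1, [1.4, 2.1, 0.5], [0.3, 1.7, 2.0]],
[1, [1.5, 2.1, 0.5], [0.3, 1.7, 2.0]],
```

Request:
servo_tool(
  plan=[
    [1,[0.6,1.8,-0.3],[0.3,1.7,2]],
    [1,[0.9,2.4,-0.3],[0.3,1.7,2]],
    [1,[0.9,2.4,0],[0.3,1.7,2]],
    [1,[1,2.4,0.3],[0.3,1.7,2]],
    [1,[1.1,2.3,0.4],[0.3,1.7,2]],
    [1,[1.2,2.3,0.4],[0.3,1.7,2]],
    [1,[1.2,2.3,0.4],[0.3,1.7,2]],
    [1,[1.3,2.2,0.4],[0.3,1.7,2]],
    [1,[1.4,2.2,0.5],[0.3,1.7,2]],
    [1,[1.4,2.1,0.5],[0.3,1.7,2]],
    [1,[1.2,1.8,0.5],[0.3,1.2,1.5]],
    [1,[0.6,0.9,0.3],[0,0.5,0.5]],
    [1,[0,0,0],[0,0,0]],
    [1,[0,0,0],[0,0,0]],
  ],
)

```text
time_s: 20.15
tool_pos: [0.4054, 0.3164, 0.1257]
tool_rot: [-179.7, -1.4, 159.6]
force: [0.7, -0.6, -1.0]
grip_width: 0.0871
```

Run:
```python
from h import *
plan([.42,.303,.06],downR(160.7),ms=2.8,mr=6)
i=snap('top','t4')['image'];j=snap('scene','s5')['image']
f=lambda i,u,v:cv2.resize(i[v:v+100,u:u+66],None,fx=6,fy=6,interpolation=cv2.INTER_CUBIC)
cv2.imwrite('pics/c6.png',np.hstack([f(i,212,175),f(j,244,130)]))
```

```text
at [0.4054 0.3164 0.1257] [-179.7   -1.4  159.6] F [ 0.7 -0.6 -1. ] t 20.15 w 0.0871 q7 19.7
need tool-shift cm [-1.99 -0.71  6.53] turn [-0.31 -1.42 -1.07]
[1, [-0.7, -0.2, 2.2], [-0.1, -0.5, -0.4]],
[1, [-0.6, -0.2, 2.2], [-0.1, -0.5, -0.4]],
[1, [-0.6, -0.3, 2.2], [-0.1, -0.5, -0.4]],
```

View pics/c6.png

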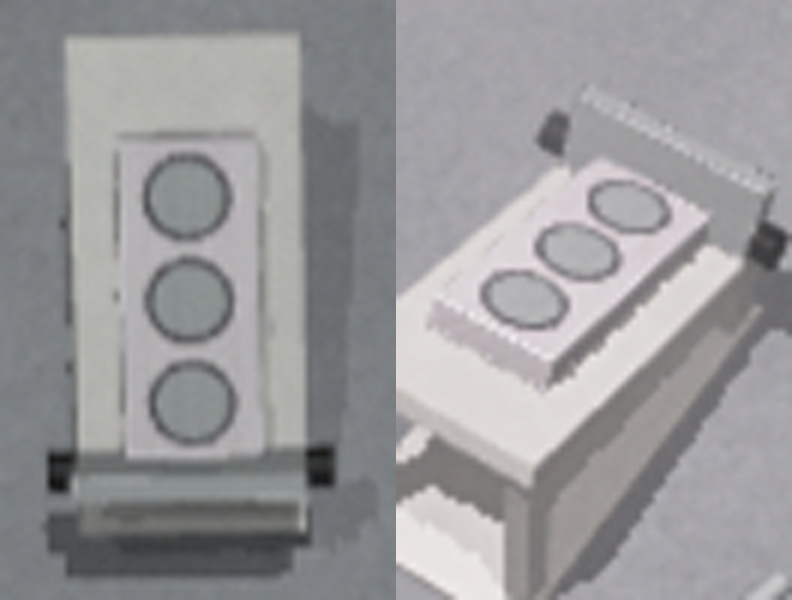

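The long carrier lies straight on the deck and looks flush: its lower end is at crop y≈458, where the backstop face should appear at ≈460. Now the short carrier.

Request:
servo_tool(
  plan=[
    [1,[-0.8,-0.3,1],[-0.1,-0.6,-0.5]],
    [1,[-0.8,-0.3,2],[-0.1,-0.6,-0.5]],
    [1,[-0.4,-0.2,2],[0,-0.3,-0.2]],
    [1,[0,0,1.5],[0,0,0]],
    [1,[0,0,0],[0,0,0]],
    [1,[0,0,0],[0,0,0]],
  ],
)

```text
time_s: 20.75
tool_pos: [0.4282, 0.291, 0.0581]
tool_rot: [-179.7, 1.0, 160.4]
force: [0.0, 1.6, -1.1]
grip_width: 0.0868
```

Run:
```python
from h import *
plan([.42,.303,.003],downR(160.7),ms=1.2,mr=6)
```

```text
at [0.4282 0.291  0.0581] [-179.7    1.   160.4] F [ 0.   1.6 -1.1] t 20.75 w 0.0868 q7 18.1
need tool-shift cm [1.27 0.88 5.49] turn [-0.26  0.96 -0.29]
[1, [0.3, 0.2, 1.1], [-0.1, 0.2, -0.1]],
[1, [0.3, 0.2, 1.1], [-0.1, 0.2, -0.1]],
[1, [0.2, 0.2, 1.1], [-0.1, 0.2, -0.1]],
[1, [0.2, 0.2, 1.1], [-0.1, 0.2, -0.1]],
[1, [0.2, 0.2, 1.1], [-0.1, 0.2, -0.1]],
```

Request:
servo_tool(
  plan=[
    [1,[0.5,0.35,0.3],[-0.1,0.5,-0.2]],
    [1,[0.4,0.3,0.5],[-0.1,0.3,0]],
    [1,[0,0,0.7],[0,0,0]],
    [1,[0,0,0.7],[0,0,0]],
    [1,[0,0,0],[0,0,0]],
  ],
)

```text
time_s: 21.17
tool_pos: [0.4241, 0.3002, 0.0369]
tool_rot: [179.9, 0.4, 160.5]
force: [0.0, -0.9, -0.8]
grip_width: 0.0871
```

Run:
```python
from h import *
plan([.42,.303,.003],downR(160.7),ms=1.2,mr=6)
```

```text
at [0.4241 0.3002 0.0369] [179.9   0.4 160.5] F [ 0.  -0.9 -0.8] t 21.17 w 0.0871 q7 16.2
need tool-shift cm [0.51 0.12 3.38] turn [ 0.1   0.39 -0.19]
[1, [0.2, 0.0, 1.1], [0.0, 0.1, -0.1]],
[1, [0.2, 0.0, 1.1], [0.0, 0.1, -0.1]],
[1, [0.2, 0.0, 1.1], [0.0, 0.1, -0.1]],
```

Request:
servo_tool(
  plan=[
    [1,[0.3,0,0.7],[0,0.3,-0.1]],
    [1,[0.3,0,0.8],[0,0.1,-0.1]],
    [1,[0.2,0,0.8],[0,0,0]],
    [1,[0,0,0.6],[0,0,0]],
    [1,[0,0,0.4],[0,0,0]],
    [1,[0,0,0.1],[0,0,0]],
    [1,[0,0,0],[0,0,0]],
  ],
)

```text
time_s: 21.75
tool_pos: [0.4159, 0.3042, 0.0005]
tool_rot: [180.0, -0.0, 160.8]
force: [-1.3, -0.1, 2.2]
grip_width: 0.0869
```

Run:
```python
from h import *
plan([.42,.303,.003],downR(160.7),ms=1.2,mr=6)
```

```text
at [0.4159 0.3042 0.0005] [180.   -0.  160.8] F [-1.3 -0.1  2.2] t 21.75 w 0.0869 q7 13.4
need tool-shift cm [-0.42  0.02 -0.25] turn [ 0.04 -0.01  0.12]
[1, [-0.4, 0.0, -0.3], [0.0, -0.0, 0.1]],
```

Request:
servo_tool(
  plan=[
    [1,[-0.3,0,-0.2],[0,0,0.1]],
    [0.5,[0,0,0],[0,0,0]],
    [0.5,[0,0,0],[0,0,0]],
    [0.5,[0,0,0],[0,0,0]],
    [0.5,[0,0,0],[0,0,0]],
    [0.5,[0,0,0],[0,0,0]],
    [0.5,[0,0,0],[0,0,0]],
    [0.5,[0,0,0],[0,0,0]],
    [0.5,[0,0,0],[0,0,0]],
  ],
  force=40,
)

```text
time_s: 22.5
tool_pos: [0.4193, 0.3032, 0.002]
tool_rot: [179.9, -0.0, 160.7]
force: [-0.7, 1.1, -0.2]
grip_width: 0.0593
```

Run:
```python
from h import *
plan([.42,.303,.19],downR(160.7),ms=2.5,mr=6)
t=load('t4')
for n,u,v,z in(('top end',242.8,197.8,.018),('mid dish',243.7,224.8,.018),('low end',244,251.3,.018),('low dish',243.8,242,.018),('face foot',0.+256,250,.0),('face top',244,175+473/6,.04)):
  oo,d=ray(t,u,v); ol=DM.T@(oo-DO); dl=DM.T@d; print(n,(ol+dl*(z-ol[2])/dl[2]).round(4))
```

```text
at [0.4193 0.3032 0.002 ] [179.9  -0.  160.7] F [-0.7  1.1 -0.2] t 22.5 w 0.0593 q7 13.6
need tool-shift cm [ -0.07   0.03 -18.8 ] turn [ 0.08 -0.02  0.01]
[1, [-0.0, 0.0, -2.4], [0.0, -0.0, 0.0]],
[1, [-0.0, 0.0, -2.4], [0.0, -0.0, 0.0]],
[1, [-0.0, 0.0, -2.4], [0.0, -0.0, 0.0]],
[1, [-0.0, 0.0, -2.4], [0.0, -0.0, 0.0]],
[1, [-0.0, 0.0, -2.4], [0.0, -0.0, 0.0]],
[1, [-0.0, 0.0, -2.4], [0.0, -0.0, 0.0]],
[1, [-0.0, 0.0, -2.4], [0.0, -0.0, 0.0]],
[1, [-0.0, 0.0, -2.4], [0.0, -0.0, 0.0]],
top end [ 0.153  -0.0008  0.018 ]
mid dish [ 0.0828 -0.0012  0.018 ]
low end [ 0.0125 -0.0002  0.018 ]
low dish [ 0.0373 -0.0003  0.018 ]
face foot [ 0.0098 -0.0314  0.    ]
face top [ 0.0126 -0.0006  0.04  ]
```

Request:
servo_tool(
  plan=[
    [0.5,[0,0,-0.7],[0,0,0]],
    [0.5,[0,0,-1.5],[0,0,0]],
    [0.5,[0,0,-2.4],[0,0,0]],
    [0.5,[0,0,-2.4],[0,0,0]],
    [0.5,[0,0,-2.4],[0,0,0]],
    [0.5,[0,0,-2.4],[0,0,0]],
    [0.5,[0,0,-2.4],[0,0,0]],
    [0.5,[0,0,-2.4],[0,0,0]],
    [0.5,[0,0,-1],[0,0,0]],
  ],
)

```text
time_s: 23.25
tool_pos: [0.4137, 0.3005, 0.1826]
tool_rot: [-179.5, -0.6, 160.9]
force: [0.1, 1.2, -1.6]
grip_width: 0.06
```

Run:
```python
from h import *
plan(DO+DM@[.078,0,.10],rackR(),ms=2.3,mr=6)
```

```text
at [0.4137 0.3005 0.1826] [-179.5   -0.6  160.9] F [ 0.1  1.2 -1.6] t 23.25 w 0.06 q7 25.7
need tool-shift cm [-16.75 -22.41  -0.77] turn [ -4.27 -20.42 -21.86]
[1, [-1.3, -1.7, -0.1], [-0.3, -1.6, -1.7]],
[1, [-1.2, -1.8, -0.0], [-0.3, -1.6, -1.7]],
[1, [-1.2, -1.8, -0.0], [-0.3, -1.6, -1.7]],
[1, [-1.1, -1.8, 0.0], [-0.3, -1.6, -1.7]],
[1, [-1.1, -1.9, 0.0], [-0.3, -1.6, -1.7]],
[1, [-1.0, -1.9, 0.0], [-0.3, -1.6, -1.7]],
[1, [-1.0, -1.9, 0.1], [-0.3, -1.6, -1.7]],
[1, [-0.9, -2.0, 0.1], [-0.3, -1.6, -1.7]],
[1, [-0.8, -2.0, 0.1], [-0.3, -1.6, -1.7]],
[1, [-0.8, -2.0, 0.1], [-0.3, -1.6, -1.7]],
[1, [-0.7, -2.0, 0.1], [-0.3, -1.6, -1.7]],
[1, [-0.7, -2.0, 0.1], [-0.3, -1.6, -1.7]],
[1, [-0.6, -2.1, 0.1], [-0.3, -1.6, -1.7]],
```

Request:
servo_tool(
  plan=[
    [0.5,[-1,-1.3,-0.5],[-0.3,-1.6,-1.7]],
    [0.5,[-1.2,-1.8,-0.5],[-0.3,-1.6,-1.7]],
    [0.5,[-1.2,-1.8,-0.3],[-0.3,-1.6,-1.7]],
    [0.5,[-1.1,-1.8,0],[-0.3,-1.6,-1.7]],
    [0.5,[-1.1,-1.9,0],[-0.3,-1.6,-1.7]],
    [0.5,[-1,-1.9,0],[-0.3,-1.6,-1.7]],
    [0.5,[-1,-1.9,0.1],[-0.3,-1.6,-1.7]],
    [0.5,[-0.9,-2,0.1],[-0.3,-1.6,-1.7]],
    [0.5,[-0.8,-2,0.1],[-0.3,-1.6,-1.7]],
    [0.5,[-0.8,-2,0.1],[-0.3,-1.6,-1.7]],
    [0.5,[-0.7,-2,0.1],[-0.3,-1.6,-1.7]],
    [0.5,[-0.6,-1.4,0.1],[-0.3,-1,-1.2]],
    [0.5,[-0.3,-0.7,0.1],[0,-0.5,-0.5]],
    [0.5,[0,0,0],[0,0,0]],
    [0.5,[0,0,0],[0,0,0]],
  ],
)

```text
time_s: 24.5
tool_pos: [0.489, 0.0499, 0.1987]
tool_rot: [-179.5, 18.9, -177.0]
force: [-0.4, 0.4, -2.3]
grip_width: 0.0602
```

Run:
```python
from h import *
plan(DO+DM@[.078,0,.045],rackR(),ms=2,mr=6)
o,p,q=cur(); print('deck pos',DM.T@(p-DO))
```

```text
at [0.489  0.0499 0.1987] [-179.5   18.9 -177. ] F [-0.4  0.4 -2.3] t 24.5 w 0.0602 q7 91.2
need tool-shift cm [-0.71 -1.59  6.57] turn [-0.5  -1.15 -0.1 ]
[1, [-0.2, -0.4, 1.6], [-0.1, -0.3, -0.0]],
[1, [-0.2, -0.4, 1.6], [-0.1, -0.3, -0.0]],
[1, [-0.2, -0.4, 1.6], [-0.1, -0.3, -0.0]],
[1, [-0.2, -0.4, 1.6], [-0.1, -0.3, -0.0]],
deck pos [0.07227714 0.01645679 0.11068938]
```

Request:
servo_tool(
  plan=[
    [0.5,[-0.3,-0.7,0.7],[-0.2,-0.6,0]],
    [0.5,[-0.4,-0.7,1],[-0.2,-0.5,0]],
    [0.5,[0,-0.2,1.2],[-0.1,0,0]],
    [0.5,[0,0,1.2],[0,0,0]],
    [0.5,[0,0,1],[0,0,0]],
    [0.5,[0,0,0.7],[0,0,0]],
    [0.5,[0,0,0],[0,0,0]],
    [0.5,[0,0,0],[0,0,0]],
  ],
)

```text
time_s: 25.17
tool_pos: [0.5145, 0.0423, 0.1424]
tool_rot: [179.9, 19.6, -176.6]
force: [0.9, -0.4, -1.4]
grip_width: 0.0594
```

Run:
```python
from h import *
plan(DO+DM@[.078,0,.032],rackR(),ms=1,mr=6)
o,p,q=cur(); print('deck pos',DM.T@(p-DO),'Fdeck',DM.T@o['force'],o['wrist_torque'])
```

```text
at [0.5145 0.0423 0.1424] [ 179.9   19.6 -176.6] F [ 0.9 -0.4 -1.4] t 25.17 w 0.0594 q7 90.5
need tool-shift cm [-0.16 -0.76  1.71] turn [ 0.26 -0.36  0.33]
[1, [-0.1, -0.4, 0.9], [0.1, -0.2, 0.2]],
[1, [-0.1, -0.4, 0.9], [0.1, -0.2, 0.2]],
deck pos [0.07650657 0.00748823 0.04918144] Fdeck [ 0.35861293 -0.45930929 -1.67163336] [ 0.08093359  0.38943106 -0.00215341]
```

Request:
servo_tool(
  plan=[
    [0.5,[-0.1,-0.4,0.4],[0.1,-0.2,0.2]],
    [0.5,[0,-0.4,0.4],[0.1,-0.2,0.1]],
    [0.5,[0,0,0.4],[0,0,0]],
    [0.5,[0,0,0.4],[0,0,0]],
    [0.5,[0,0,0.3],[0,0,0]],
    [0.5,[0,0,0],[0,0,0]],
    [0.5,[0,0,0],[0,0,0]],
  ],
)

```text
time_s: 25.75
tool_pos: [0.524, 0.0342, 0.1249]
tool_rot: [-180.0, 20.2, -176.9]
force: [-0.4, -0.4, -1.7]
grip_width: 0.0598
```

Run:
```python
from h import *
plan(DO+DM@[.078,0,.0205],rackR(),ms=1,mr=6)
o,p,q=cur(); print('deck pos',DM.T@(p-DO),'Fdeck',DM.T@o['force'],o['wrist_torque'])
```

```text
at [0.524  0.0342 0.1249] [-180.    20.2 -176.9] F [-0.4 -0.4 -1.7] t 25.75 w 0.0598 q7 89.6
need tool-shift cm [0.11 0.12 0.92] turn [-0.    0.23  0.01]
[1, [0.1, 0.1, 0.9], [-0.0, 0.2, 0.0]],
deck pos [ 0.07907467 -0.00116443  0.02966637] Fdeck [-0.9578777  -0.38987601 -1.42409418] [0.1125836  0.41953021 0.00100506]
```

Request:
servo_tool(
  plan=[
    [0.5,[0,0.1,0.3],[0,0.2,0]],
    [0.5,[0,0,0.3],[0,0,0]],
    [0.5,[0,0,0.2],[0,0,0]],
    [0.5,[0,0,0.15],[0,0,0]],
    [0.5,[0,0,0.1],[0,0,0]],
    [0.5,[0,0,0.05],[0,0,0]],
  ],
)

```text
time_s: 26.25
tool_pos: [0.528, 0.0357, 0.1161]
tool_rot: [-179.9, 19.9, -176.9]
force: [-2.9, -0.0, 2.2]
grip_width: 0.0595
```

Run:
```python
from h import *
o,p,q=cur(); print('deck pos',DM.T@(p-DO),'Fdeck',DM.T@o['force'],o['wrist_torque'],o['tool_rot'])
```

```text
deck pos [0.07983707 0.00010847 0.01997104] Fdeck [-1.9899588   0.11792241  3.06269352] [0.16308794 0.83174957 0.01807157] [-179.90182031   19.94537344 -176.88157476]
```

Request:
servo_tool(
  plan=[
    [0.5,[0.2,0,0.02],[0,0,0]],
    [0.5,[0.3,0,0],[0,0,0]],
    [0.5,[0.3,0,0.02],[0,0,0]],
    [0.5,[0.3,0,0],[0,0,0]],
    [0.5,[0.2,0,0.02],[0,0,0]],
  ],
)

```text
time_s: 26.67
tool_pos: [0.5172, 0.0352, 0.1121]
tool_rot: [-179.9, 20.2, -176.9]
force: [-0.1, 0.0, 0.7]
grip_width: 0.0596
```

Run:
```python
from h import *
o,p,q=cur(); print('deck pos',DM.T@(p-DO),'Fdeck',DM.T@o['force'],o['wrist_torque'],o['tool_rot'])
```

```text
deck pos [0.06832419 0.00025978 0.01997497] Fdeck [0.19115256 0.0269906  0.70955511] [0.19621705 0.19565527 0.01597936] [-179.90869158   20.2190595  -176.87603861]
```

Request:
servo_tool(
  plan=[
    [0.5,[0.2,0,0.03],[0,0.1,0]],
    [0.5,[0.2,0,0.03],[0,0.1,0]],
    [0.5,[0.2,0,0.03],[0,0.1,0]],
    [0.5,[0.2,0,0.03],[0,0.1,0]],
  ],
)

```text
time_s: 27.0
tool_pos: [0.5118, 0.0348, 0.1102]
tool_rot: [-179.9, 20.1, -176.9]
force: [1.2, -1.3, 2.3]
grip_width: 0.0594
```

Run:
```python
from h import *
o,p,q=cur(); print('deck pos',DM.T@(p-DO),'Fdeck',DM.T@o['force'],o['wrist_torque'],o['tool_rot'])
```

```text
deck pos [0.06255845 0.00012909 0.01996532] Fdeck [ 1.83697571 -1.32093734  1.80710491] [ 0.18081118 -0.04536172 -0.01653008] [-179.88244816   20.14100076 -176.89553711]
```

Request:
servo_tool(
  plan=[
    [0.5,[0.2,0,0.05],[0,0.1,0]],
    [0.5,[0.3,0,0.08],[0,0.3,0]],
    [0.5,[0.3,0,0.08],[0,0.3,0]],
  ],
)

```text
time_s: 27.25
tool_pos: [0.5113, 0.0348, 0.1101]
tool_rot: [-179.8, 20.3, -176.8]
force: [5.9, -0.3, 1.9]
grip_width: 0.0596
```

Run:
```python
from h import *
o,p,q=cur(); print('deck pos',DM.T@(p-DO),'Fdeck',DM.T@o['force'],o['wrist_torque'],o['tool_rot'])
```

```text
deck pos [0.06211176 0.00018675 0.02011197] Fdeck [ 6.22052185 -0.57640123 -0.19251673] [ 0.12608814 -1.103405    0.1278813 ] [-179.82897007   20.30602504 -176.8240045 ]
```

Request:
servo_tool(
  plan=[
    [0.5,[0.1,0,0.05],[0,0.2,0]],
    [0.85,[0,0,0],[0,0,0]],
    [0.85,[0,0,0],[0,0,0]],
    [0.85,[0,0,0],[0,0,0]],
    [0.85,[0,0,0],[0,0,0]],
    [0.9,[0,0,-0.5],[0,0,0]],
    [1,[0,0,-1.2],[0,0,0]],
    [1,[0,0,-2],[0,0,0]],
    [1,[0,0,-2],[0,0,0]],
    [1,[0,0,-2],[0,0,0]],
    [1,[0,0,0],[0,0,0]],
  ],
)

```text
time_s: 28.17
tool_pos: [0.4754, 0.0338, 0.1786]
tool_rot: [180.0, 19.0, -176.8]
force: [0.3, 0.2, 1.8]
grip_width: 0.0867
```

Run:
```python
from h import *
plan(DO+DM@[.175,0,.07],rackR(),ms=2,mr=6)
o,p,q=cur(); print('deck pos',DM.T@(p-DO),'Fdeck',DM.T@o['force'])
j=snap('scene','s6')['image']
cv2.imwrite('pics/c7.png',cv2.resize(j[130:230,235:335],None,fx=6,fy=6,interpolation=cv2.INTER_CUBIC))
```

```text
at [0.4754 0.0338 0.1786] [ 180.    19.  -176.8] F [0.3 0.2 1.8] t 28.17 w 0.0867 q7 94.8
need tool-shift cm [-12.37  -0.14   2.45] turn [ 0.07 -1.02  0.12]
[1, [-1.8, -0.0, 0.3], [0.0, -0.1, 0.0]],
[1, [-1.8, -0.0, 0.4], [0.0, -0.1, 0.0]],
[1, [-1.8, -0.0, 0.4], [0.0, -0.1, 0.0]],
[1, [-1.8, -0.0, 0.4], [0.0, -0.1, 0.0]],
[1, [-1.8, -0.0, 0.4], [0.0, -0.1, 0.0]],
[1, [-1.8, -0.0, 0.4], [0.0, -0.1, 0.0]],
[1, [-1.8, -0.0, 0.4], [0.0, -0.1, 0.0]],
deck pos [0.05179409 0.00106974 0.0966887 ] Fdeck [0.89266711 0.16969525 1.58362615]
```

View pics/c7.png

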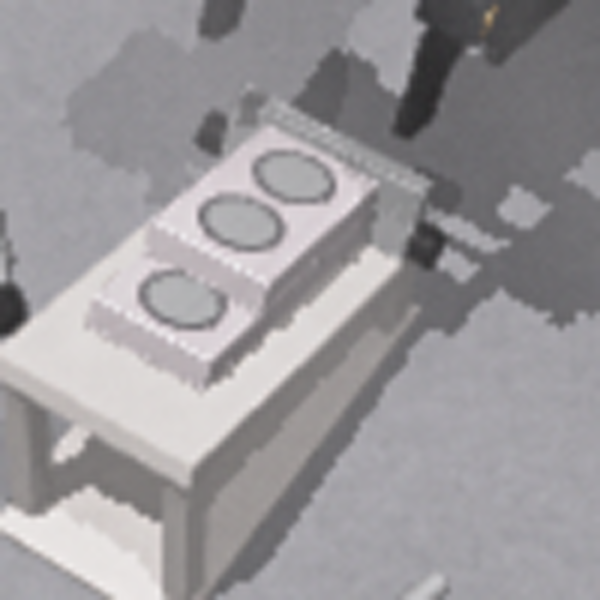

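The carriers are stacked square against the backstop, with the short one's lower end at crop (270,130)-(375,185). I'll push each upper end with shut fingertips to make sure they are home, the long one first.

Request:
servo_tool(
  plan=[
    [0,[-1.2,0,0],[0,-0.3,0]],
    [0,[-1.8,0,0],[0,-0.3,0]],
    [0,[-2,0,0],[0,-0.3,0]],
    [0,[-2,0,0.2],[0,-0.2,0]],
    [0,[-2,0,0.3],[0,0,0]],
    [0,[-2,0,0.4],[0,0,0]],
    [0,[-2,0,0.4],[0,0,0]],
    [0,[-0.8,0,0.4],[0,0,0]],
    [0,[0,0,0],[0,0,0]],
    [0,[0,0,0],[0,0,0]],
    [0,[0,0,0],[0,0,0]],
    [0,[0,0,0],[0,0,0]],
    [0,[0,0,0],[0,0,0]],
    [0,[0,0,0],[0,0,0]],
  ],
  force=20,
)

```text
time_s: 29.38
tool_pos: [0.6164, 0.0431, 0.1936]
tool_rot: [179.4, 19.1, -177.0]
force: [0.5, 1.3, -0.5]
grip_width: 0.0034
```

Run:
```python
from h import *
plan(DO+DM@[.182,0,.007],rackR(),ms=2,mr=6)
o,p,q=cur(); print('deck pos',DM.T@(p-DO),'Fdeck',DM.T@o['force'])
```

```text
at [0.6164 0.0431 0.1936] [ 179.4   19.1 -177. ] F [ 0.5  1.3 -0.5] t 29.38 w 0.0034 q7 84.1
need tool-shift cm [ 0.68 -0.34  5.55] turn [ 0.59 -0.87 -0.04]
[1, [0.2, -0.1, 1.9], [0.2, -0.3, -0.0]],
[1, [0.2, -0.1, 1.9], [0.2, -0.3, -0.0]],
[1, [0.2, -0.1, 1.8], [0.2, -0.3, -0.0]],
deck pos [0.18967267 0.00277275 0.06244848] Fdeck [ 0.31516938  1.31576186 -0.68724854]
```

Request:
servo_tool(
  plan=[
    [0,[0,-0.1,0.9],[0.3,-0.5,0]],
    [0,[0,-0.1,1.3],[0.3,-0.4,0]],
    [0,[0,0,1.3],[0,0,0]],
    [0,[0,0,1],[0,0,0]],
    [0,[0,0,0.6],[0,0,0]],
    [0,[0,0,0],[0,0,0]],
    [0,[0,0,0],[0,0,0]],
  ],
)

```text
time_s: 29.97
tool_pos: [0.6341, 0.0415, 0.1449]
tool_rot: [-179.8, 20.2, -176.9]
force: [-0.3, -0.5, 0.5]
grip_width: 0.0005
```

Run:
```python
from h import *
plan(DO+DM@[.17,0,.007],rackR(),ms=2,mr=6)
o,p,q=cur(); print('deck pos',DM.T@(p-DO),'Fdeck',DM.T@o['force'])
```

```text
at [0.6341 0.0415 0.1449] [-179.8   20.2 -176.9] F [-0.3 -0.5  0.5] t 29.97 w 0.0005 q7 79.8
need tool-shift cm [ 1.95 -0.03  0.36] turn [-0.19  0.23 -0.  ]
[1, [2.0, -0.0, 0.4], [-0.2, 0.2, -0.0]],
deck pos [0.18951344 0.00028215 0.01071494] Fdeck [-0.13375218 -0.48786737  0.57634927]
```

Request:
servo_tool(
  plan=[
    [0,[0.3,0,0.15],[0,0.2,0]],
    [0,[0.4,0,0.15],[0,0,0]],
    [0,[0.4,0,0],[0,0,0]],
    [0,[0.4,0,0],[0,0,0]],
    [0,[0.3,0,0],[0,0,0]],
    [0,[0.2,0,0],[0,0,0]],
    [0,[0.2,0,0],[0,0,0]],
  ],
)

```text
time_s: 30.55
tool_pos: [0.6133, 0.0404, 0.1355]
tool_rot: [-179.8, 20.1, -176.9]
force: [0.1, 0.0, -0.5]
grip_width: 0.0008
```

Run:
```python
from h import *
o,p,q=cur(); print('deck pos',DM.T@(p-DO),'Fdeck',DM.T@o['force'],o['tool_rot'])
```

```text
deck pos [0.16676803 0.00025603 0.00899255] Fdeck [-0.07335019  0.01248347 -0.51760407] [-179.78336422   20.14957614 -176.93093376]
```

Request:
servo_tool(
  plan=[
    [0,[0.2,0,0],[0,0,0]],
    [0,[0.2,0,0],[0,0,0]],
    [0,[0.15,0,0],[0,0,0]],
  ],
)

```text
time_s: 30.8
tool_pos: [0.6109, 0.04, 0.1361]
tool_rot: [-179.8, 20.6, -176.9]
force: [2.6, -0.4, -0.6]
grip_width: 0.0007
```

Run:
```python
from h import *
o,p,q=cur(); print('deck pos',DM.T@(p-DO),'Fdeck',DM.T@o['force'],o['tool_rot'])
```

```text
deck pos [ 1.64723369e-01 -2.37765115e-05  1.04009859e-02] Fdeck [ 2.2216187  -0.50439543 -1.45270685] [-179.76141321   20.64501862 -176.92334633]
```

Request:
servo_tool(
  plan=[
    [0,[0.4,0,0.1],[0,0.3,0]],
    [0,[0.5,0,0.1],[0,0.3,0]],
    [0,[0.6,0,0.1],[0,0.3,0]],
  ],
)

```text
time_s: 31.05
tool_pos: [0.6102, 0.0399, 0.1376]
tool_rot: [-179.8, 21.4, -176.9]
force: [10.8, -0.0, 2.4]
grip_width: 0.0002
```

Run:
```python
from h import *
o,p,q=cur(); print('deck pos',DM.T@(p-DO),'Fdeck',DM.T@o['force'],o['tool_rot'])
```

```text
deck pos [ 1.64586874e-01 -3.82075854e-05  1.19886784e-02] Fdeck [10.95665264 -0.5843189  -1.46922716] [-179.8091121    21.44669105 -176.91838767]
```

It took 11 N without giving, so the long carrier is home. Now the short one.

Request:
servo_tool(
  plan=[
    [0,[-0.5,0,0],[0,0.5,0]],
    [0,[-0.6,0,-0.6],[0,0.5,0]],
    [0,[0,0,-1],[0,0.3,0]],
    [0,[0,0,-0.8],[0,0,0]],
    [0,[0.5,0,0],[0,0,0]],
    [0,[1,0,0],[0,0,0]],
    [0,[1,0,0.2],[0,0,0]],
    [0,[0.6,0,0],[0,0,0]],
    [0,[0,0,0],[0,0,0]],
    [0,[0,0,0],[0,0,0]],
  ],
)

```text
time_s: 31.88
tool_pos: [0.5761, 0.0381, 0.148]
tool_rot: [-179.8, 19.4, -177.0]
force: [0.1, 0.8, -0.3]
grip_width: 0.0008
```

Run:
```python
from h import *
plan(DO+DM@[.130,0,.028],rackR(),ms=2,mr=6)
o,p,q=cur(); print('deck pos',DM.T@(p-DO),'Fdeck',DM.T@o['force'],o['tool_rot'])
```

```text
at [0.5761 0.0381 0.148 ] [-179.8   19.4 -177. ] F [ 0.1  0.8 -0.3] t 31.88 w 0.0008 q7 84.5
need tool-shift cm [0.59 0.   0.55] turn [-0.21 -0.59 -0.03]
[1, [0.6, 0.0, 0.6], [-0.2, -0.6, -0.0]],
deck pos [ 1.35979658e-01 -8.06445356e-06  3.34654279e-02] Fdeck [ 0.04236523  0.79856637 -0.32591314] [-179.7995071    19.40703704 -176.96222252]
```

Request:
servo_tool(
  plan=[
    [0,[0,0,0.3],[0,-0.6,0]],
    [0,[0.2,0,0.3],[0,0,0]],
    [0,[0.2,0,0],[0,0,0]],
    [0,[0.2,0,0],[0,0,0]],
    [0,[0.2,0,0],[0,0,0]],
    [0,[0.2,0,0],[0,0,0]],
    [0,[0.2,0,0],[0,0,0]],
  ],
)

```text
time_s: 32.47
tool_pos: [0.5677, 0.0378, 0.1377]
tool_rot: [-179.8, 20.2, -177.0]
force: [5.0, -0.3, 0.5]
grip_width: 0.0003
```

Run:
```python
from h import *
o,p,q=cur(); print('deck pos',DM.T@(p-DO),'Fdeck',DM.T@o['force'],o['tool_rot'])
```

```text
deck pos [1.24652479e-01 7.46442600e-05 2.66846090e-02] Fdeck [ 4.87428406 -0.55650711 -1.26410028] [-179.84368042   20.23043292 -176.96314821]
```

Request:
servo_tool(
  plan=[
    [0,[0.3,0,0.05],[0,0.2,0]],
    [0,[0.4,0,0.05],[0,0.2,0]],
  ],
)

```text
time_s: 32.63
tool_pos: [0.5673, 0.0378, 0.1388]
tool_rot: [-179.9, 20.7, -177.0]
force: [6.9, -0.4, 1.7]
grip_width: 0.0006
```

Run:
```python
from h import *
o,p,q=cur(); print('deck pos',DM.T@(p-DO),'Fdeck',DM.T@o['force'],o['tool_rot'])
```

```text
deck pos [1.24609604e-01 1.13023361e-04 2.79105646e-02] Fdeck [ 7.04381977 -0.74289542 -0.72431242] [-179.85395546   20.65030009 -176.96642983]
```

Request:
servo_tool(
  plan=[
    [0,[-0.5,0,0],[0,0,0]],
    [0,[-0.8,0,-0.5],[0,0,0]],
    [0,[-0.5,0,-1.5],[0,0,0]],
    [0,[0,0,-2.5],[0,0,0]],
    [0,[0,-1,-2.5],[0,0,0]],
    [0,[0,-3,-2],[0,0,0]],
    [0,[0,-4,0],[0,0,0]],
    [0,[0,-4,0],[0,0,0]],
    [0,[0,-4,0],[0,0,0]],
    [0,[1,-4,0],[0,0,0]],
    [0,[1,-3,0],[0,0,0]],
    [0,[1,-1,0],[0,0,0]],
    [0,[0,0,0],[0,0,0]],
    [0,[0,0,0],[0,0,0]],
  ],
)

```text
time_s: 33.8
tool_pos: [0.5376, -0.2116, 0.2286]
tool_rot: [-179.9, 20.2, -176.4]
force: [-0.6, 0.8, -0.2]
grip_width: 0.0006
```

Run:
```python
from h import *
o,p,q=cur(); print(p,o['force'],o['time_s'])
i=snap('top','t9')['image'];j=snap('scene','s9')['image']
A=cv2.resize(i[160:290,160:430],None,fx=2.9,fy=2.9,interpolation=cv2.INTER_CUBIC)[:, :790]
B=cv2.resize(j[100:210,110:342],None,fx=2,fy=2,interpolation=cv2.INTER_CUBIC); C=np.zeros((220,A.shape[1],3),'uint8'); C[:,:B.shape[1]]=B[:220]
cv2.imwrite('pics/c8.png',np.vstack([A,C]))
```

```text
[ 0.53762465 -0.21161782  0.22856098] [-0.62735229  0.75779446 -0.2002673 ] 33.8
```

View pics/c8.png

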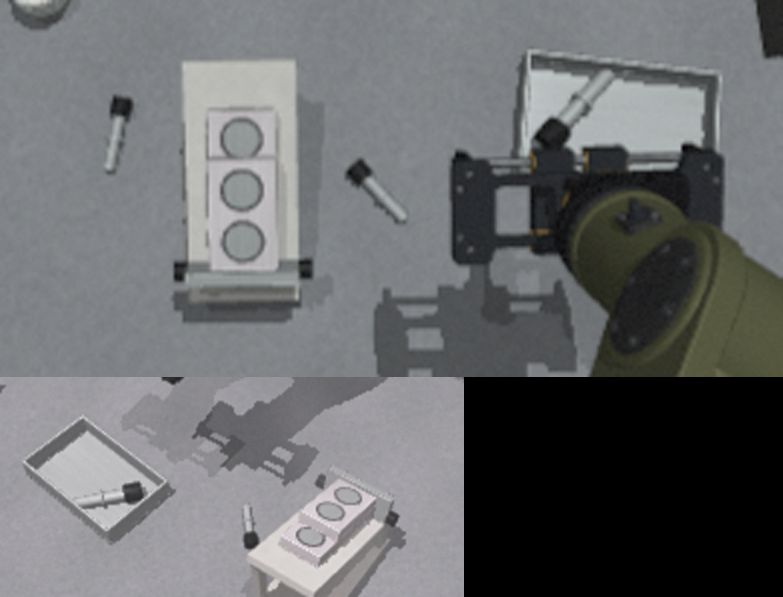

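The last view shows both carriers stacked at the backstop, aligned with the deck. The pin lies in the tray, knob at (551,131) and foot at (608,74). I'll check the knob's position, then hand in.

Run:
```python
from h import *
t=load('t9'); print('knob',onz(t,160+551/2.9,160+131/2.9,.018),'foot',onz(t,160+608/2.9,160+74/2.9,.012))
print(env.sign_off())
```

```text
knob [ 0.60750675 -0.26142645  0.018     ] foot [ 0.66760306 -0.32030704  0.012     ]
the job is handed in; nothing more can be done
None
```

I handed the job in at about 34 s of the 72 s allowed. No verdict was reported, but my last checks all agreed with the task.

- **Pin:** I drew it out along its own axis and the wrist force stayed at about 2 N. It lies in the tray, with the knob at about (0.608, -0.261) m, inside the walls. Knob to foot measures about 84 mm in the top view, against 87.5 mm for the real pin. I take that as lying flat, but I did not measure its height directly.
- **Carriers:** The long one is flat on the deck and the short one flat on top of it, both lengthwise and within about 1 mm of the centre line. I pushed each upper end gently, up to 11 N on the long one and 7 N on the short one. Neither gave more than about 0.1 mm, and the two contact points were 40 mm apart, as they should be if both are against the backstop.
- **One disagreement:** Where the backstop face sits came out differently by camera and by touch. The camera put it at deck x ≈ 0.010–0.013 m, while touch gave about 0.012 m from the short carrier and 0.015 m from the long one. I relied on the pushes.
- **Bystanders and gripper:** I moved nowhere near the bottle, dishes or joystick, though the last picture was cropped and did not check them. The gripper was clear of everything at the end.

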